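# Close down the weighing place, cleanest things first

### The arm

A 7-joint arm with a two-finger parallel gripper is mounted at the origin on a cart in front of the work surface, level with it; the furniture and walls round the work are solid. World frame = base frame: x ahead of the robot, y to its left, z up, the work surface at z = 0. Lengths are in m, angles in rad, forces in N, time in s.
With the tool pointing down it reaches from about 0.4 to 0.85 m from the base axis. Payload 4.5 kg.
Tool frame: the origin (TCP) lies at the very end of the fingers, on their centre line; the grasp point (between the pads) lies 19 mm behind it (hold_point_z is the distance from the TCP to the grasp point, in m); z points along the fingers, y is the line along which they close (so a half turn about z gives the same grasp; the last joint's range is limited). The gripper opens to 88 mm and grips with 3 to 60 N. Pads are 18 mm wide; open, the fingers measure 123 mm over their backs; the gripper's body (75 mm by 187 mm) begins 45 mm behind the grasp point.
Start: joints at [-1.141, 0.689, -0.195, 1.565, 0.157, 0.902, -0.215], TCP at [0.241, 0.577, 0.239] pointing down, gripper open.
Joint ranges: [-3.01, 3.01], [-0.46, 2.08], [-1.47, 1.51], [0.13, 2.56], [-1, 4.14], [0.04, 2.09], [-2.66, 2.66]. Speed limits (rad/s): [2.57, 2.57, 3.14, 3.14, 3.14, 3.14, 3.14].

### API

Orientations are given as a unit quaternion [x, y, z, w].
In Python, from bench import get_state, grab_frame, camera_info, job_done, hold_point_z gives the robot as it stands.
- The arm moves only by the tool arm_command, never from a script. Its argument "deltas" is a list of rows, each an object with "dp": the shift along the tool's x, y, z scaled (see below), a list of three; "twist": the turn, a rotation vector about the tool's x, y, z scaled (see below), a list of three; "fingers": the opening, from 0 (shut) to 1 (fully open). In form: [{"dp": [x, y, z], "twist": [ax, ay, az], "fingers": fingers}, ...]. A call has 1 to 20 rows; each row shifts and turns the commanded pose from where the row before left it, along the tool's axes as they then stand; what a row does not reach is not made up. The controller multiplies each number of a shift by 0.05 m and each number of a turn by 6 degrees. A row lasts 1/10 s, in which the tool goes at most 50 mm and 8.59 degrees, less where a joint would pass 70% of its speed; a pose out of reach is approached as far as the arm can. A call with a number of a shift or a turn outside -1 to 1 is refused whole. A call with a gripper value outside its range is refused whole. The fingers move at their own pace and stop on an object; "squeeze" is the grip in N (left out, the last holds). Time passes only in rows, so rows that do not move let the fingers close. It gives the time, the measured TCP pose, the force, the opening and the grip force at its end, in the units of the state.
- get_state(): the state, without advancing time (a new reading comes with each control period).
- grab_frame(name): name is "scene" or "side" or "wrist"; returns (picture, depth): 384x512x3 uint8, red, green, blue; 384x512 float32, m along the optical axis (not along the pixel's ray), 0 where there is no reading.
- camera_info(name): a dict with "K" (3x3 intrinsics, pixels), "k1" (the pictures are not rectified: a ray, as slopes to the right and down, at radius r is drawn at 1 + k1 r^2 times it, then the intrinsics apply), "pose" (4x4, takes a point from camera to world coordinates); the wrist camera has in their place "mount" (4x4, takes a point from camera to tool coordinates, whose origin is the TCP and whose axes are the flange's). Camera axes: x right, y up, looking along -z (the intrinsics and any distortion apply to the point x, -y, -z); pixel columns grow to the right and rows downward; lengths in m; the calibration is good to about 2 mm. A picture is of the moment at which its call begins: read the wrist's pose just before it. camera_info takes no time and is no camera call.
- job_done(): hands the job in; it is judged then, once.
The state is a dict: "t": time; "joint_positions": joint angles; "qvel": joint speeds; "tau": joint torques, N m; "ee_pos": TCP position; "tcp_rot": TCP orientation; "force": force on the tool from outside, world axes, zero at the start; "torque": the same for the moment, N m; "width": finger opening in m; "finger_force": force on a finger pad.
Only numpy, scipy, OpenCV 4.12 (cv2) and the standard library are available. Lean on these libraries where they do the work, as an engineer would, in place of code of your own. Each camera call takes 0.05 s, during which the arm holds its last target. There are 200 camera calls.

### The job

Close down the weighing place, working from the cleanest thing to the dirtiest: first stand the two calibration weights upright in the round wooden case, the large one in the wide blue-lined socket and the small one in the narrow socket, and then seat the clear cover flat on the case, inside its rim. After that stand the empty white cup upright in the free recess of the white cup stand, and last of all stand the used cup with the orange residue upright on the free half of the steel wash-up tray. Do not tip anything over, and leave the cup already in the stand and the beaker already in the tray where they are.

Things in the scene. Friction and masses are not known exactly. Their poses are not given: they have to be found in the camera images.
- weight_big: large calibration weight (100 g), the larger of the two bright metal weights: cylinder 23 mm in diameter up to 30 mm height, narrowing to a 12 mm neck at 36 mm, then a round head 16 mm in diameter at 42 to 47 mm; 48 mm tall. Loose, stands upright. Origin: centre of its underside, z up. Take it by the head, about 42 mm up, so that the fingers clear the socket.
- weight_small: small calibration weight (50 g), the smaller of the two: cylinder 19 mm in diameter up to 24 mm height, then a neck and head that grip like a taper down to 13 mm in diameter at 38 mm height; 40 mm tall. Loose, stands upright. Origin: centre of its underside, z up. Take it by the head, about 35 mm up, with a firm grip (30 N), so that the fingers clear the socket.
- cover: clear plastic cover of the case, round, open below, steel band at the rim, black knob on top. 114 mm across (108 mm inside), flat top at 70 mm, 66 mm of room inside; the knob is 18 mm across and stands on the axis from 70 to 104 mm. Loose, 0.12 kg. Origin: centre of its lower rim, z up. Take it by the knob, about 94 mm up.
- clean_cup: the empty white weighing cup that stands on the worktop: 47 mm in diameter at the rim, 42 mm at the body, 39 mm tall, 15 g. Loose, upright. Origin: centre of its underside, z up. Take it round the wall, about 32 mm up. Any of the four small pieces may stand close in front of the balance (world x 0.45 to 0.75, y -0.33 to -0.11, 0.19 m tall) or of the hotplate with its knobs (x 0.46 to 0.72, y 0.27 to 0.45, 0.085 m tall).
- used_cup: the used white weighing cup with an orange residue in it: 55 mm in diameter at the rim, 50 mm at the body, 39 mm tall, 15 g. Loose, upright. Origin: centre of its underside, z up. Take it round the wall, about 32 mm up.
- case: round wooden weight case, fixed: a dish 140 mm across, floor at 8 mm, rim 12 mm high and 132 mm across inside; the cover stands on the floor within the rim. Two dark blue-lined sockets, tops at 22 mm, bottoms at 8.5 mm, x = 0 in the case's frame: the wide one (bore 40 mm, large weight) at y = +21.5 mm, the narrow one (bore 35 mm, small weight) at y = -22.5 mm. Origin: centre of underside, z up.
- stand: white plastic cup stand, a block 78 x 150 x 18 mm (x, y, z), fixed. Two round recesses 60 mm in diameter and 8 mm deep (their floors 10 mm above the worktop) are centred at y = +37 mm (free) and y = -37 mm (taken by a cup) of the stand's own frame, x = 0. Origin: centre of its underside, z up.
- tray: shallow stainless wash-up tray 100 x 140 mm (x, y), walls 3 mm thick and about 14 mm high with the rolled edge, floor 3 mm above the worktop, fixed. A small beaker stands in the half towards -y of the tray's own frame (at about y = -36 mm); the other half, centred at x = 0, y = +34 mm, is free for the used cup. Origin: centre of its underside, z up.
- stand_cup: bystander: another empty white cup, 51 mm in diameter, 39 mm tall, already standing in the stand's taken recess. To be left there. Origin: centre of its underside.
- tray_beaker: bystander: small glass beaker with brown residue, 45 mm in diameter, 57 mm tall, already standing in the tray. To be left there. Origin: centre of its underside.
Things that resemble listed ones, but are neither listed nor needed, are in the scene too. What is shaped like the used_cup but red is not meant.

How it is judged:
By the outcome, as a careful person would: the job done as asked, in the order asked, and still so for the second after the job is handed in, with the robot touching nothing.
It also fails if it takes over 136 s, if anything falls off the work surface, if the arm or the gripper's body presses on something with over 40 N, if the wrist force passes 120 N, or if a joint passes its speed limit or range.

## Working session

There is one attempt and no reset: what is moved stays moved. The work goes in short steps, Python scripts to look and compute and a tool call to move; the robot and the scene stay as the last step left them, time stands still between calls to the robot, and variables do not carry over. Pictures are saved under pics/ and viewed, at most 14 in all, crops included, and the job is handed in when it is done.

Besides the shell and the picture viewer there is one more tool, called after ">>>" by a JSON object that holds its "api" and its "payload", one argument or row to a line. arm_command: Moves the arm, as the interface text tells. Its arguments: {"type":"object","properties":{"deltas":{"type":"array","items":{"type":"object","properties":{"dp":{"type":"array","items":{"type":"number","minimum":-1,"maximum":1}},"twist":{"type":"array","items":{"type":"number","minimum":-1,"maximum":1}},"fingers":{"type":"number"}}}},"squeeze":{"type":"number"}},"required":["deltas"]}

```bash
mkdir -p pics; ls
cat > h.py <<'E'
import numpy as np, cv2
from bench import *
from scipy.spatial.transform import Rotation as R
def campose(n):
    if n!='wrist': return np.array(camera_info(n)['pose'])
    s=get_state(); T=np.eye(4); T[:3,:3]=R.from_quat(s['tcp_rot']).as_matrix(); T[:3,3]=s['ee_pos']
    return T@np.array(camera_info(n)['mount'])
def cloud(n,dep,T):
    c=camera_info(n); K=np.array(c['K']); h,w=dep.shape
    u,v=np.meshgrid(np.arange(w),np.arange(h))
    p=cv2.undistortPoints(np.stack([u,v],-1).reshape(-1,1,2).astype(np.float64),K,np.array([c['k1'],0,0,0.])).reshape(h,w,2)
    P=np.stack([p[...,0]*dep,-p[...,1]*dep,-dep],-1)
    W=P@T[:3,:3].T+T[:3,3]; W[dep<=0]=np.nan
    return W
def shot(n,f):
    T=campose(n); im,d=grab_frame(n); cv2.imwrite('pics/%s.png'%f,im[...,::-1]); W=cloud(n,d,T)
    np.savez('pics/%s.npz'%f,im=im,d=d,W=W,T=T); return im,d,W
E
python3 -c "
from h import *
print(hold_point_z, get_state())
for n in ['scene','side','wrist']:
    im,d,W=shot(n,n+'0'); print(camera_info(n))
a=cv2.imread('pics/scene0.png');cv2.imwrite('pics/s0b.png',cv2.resize(a,(800,600),interpolation=cv2.INTER_CUBIC))
a=cv2.imread('pics/side0.png');cv2.imwrite('pics/d0b.png',cv2.resize(a,(800,600),interpolation=cv2.INTER_CUBIC))
"
```

```text
pics
0.0187 {'t': 0.0, 'joint_positions': array([-1.14116671,  0.68998472, -0.19454108,  1.5663326 ,  0.15730134,
        0.90248105, -0.21511613]), 'qvel': array([ 1.65888950e-04,  1.87915714e-05,  2.56464233e-04, -2.11402914e-03,
        1.71027642e-03,  5.64555948e-04,  1.60519966e-03]), 'tau': array([ 3.66324666e-04, -5.27564621e+01, -1.26685046e+00, -1.53432941e+01,
       -5.26287931e-02,  6.44934451e-03,  1.57463737e-04]), 'ee_pos': array([0.24077454, 0.57608506, 0.2379133 ]), 'tcp_rot': array([ 1.96581748e-01,  9.80487019e-01, -8.97841134e-04, -1.22606856e-04]), 'force': array([ 0.39402186, -0.23432893,  0.39461479]), 'torque': array([-0.00480878, -0.00047323,  0.02640611]), 'finger_force': 0.0, 'width': 0.0883105499721404}
{'K': array([[379.09202317,   0.        , 252.93535213],
       [  0.        , 379.09202317, 189.05488656],
       [  0.        ,   0.        ,   1.        ]]), 'k1': 0.011872701834052996, 'pose': array([[-0.61999683,  0.32278047, -0.71513405, -0.47444561],
       [-0.78455696, -0.24503306,  0.56958684,  0.72326297],
       [ 0.00862003,  0.91420543,  0.40
[... 367 characters left out ...]
52584978, -0.77568804, -1.00845337],
       [-0.00730142,  0.82617768,  0.56336234,  0.75003794],
       [ 0.        ,  0.        ,  0.        ,  1.        ]])}
{'K': array([[324.64819614,   0.        , 252.82276194],
       [  0.        , 324.64819614, 190.72929644],
       [  0.        ,   0.        ,   1.        ]]), 'k1': -0.01658402955607546, 'mount': array([[ 4.25597848e-04,  9.58183908e-01,  2.86152786e-01,
         7.44663509e-02],
       [ 9.99999640e-01, -6.17895334e-04,  5.81716061e-04,
        -4.65074684e-04],
       [ 7.34203440e-04,  2.86152435e-01, -9.58183826e-01,
        -1.45582240e-01],
       [ 0.00000000e+00,  0.00000000e+00,  0.00000000e+00,
         1.00000000e+00]])}
```

View pics/s0b.png

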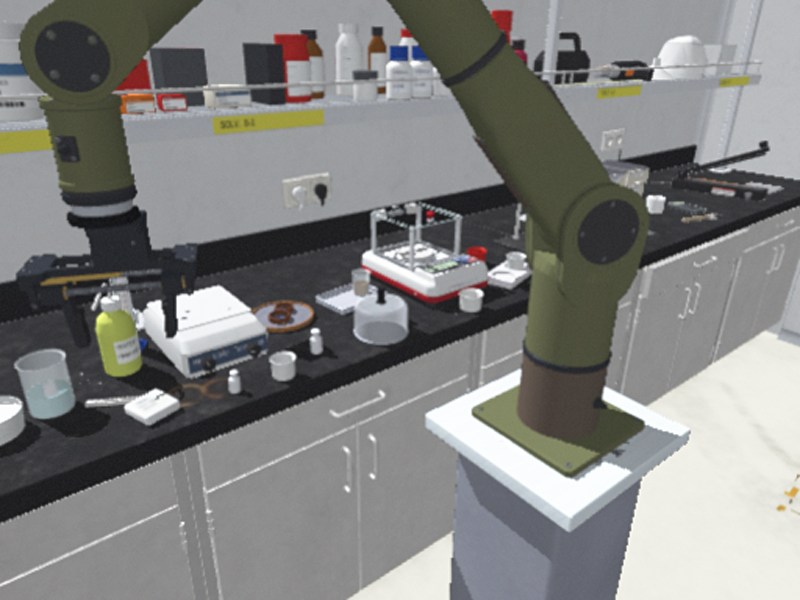

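View pics/d0b.png

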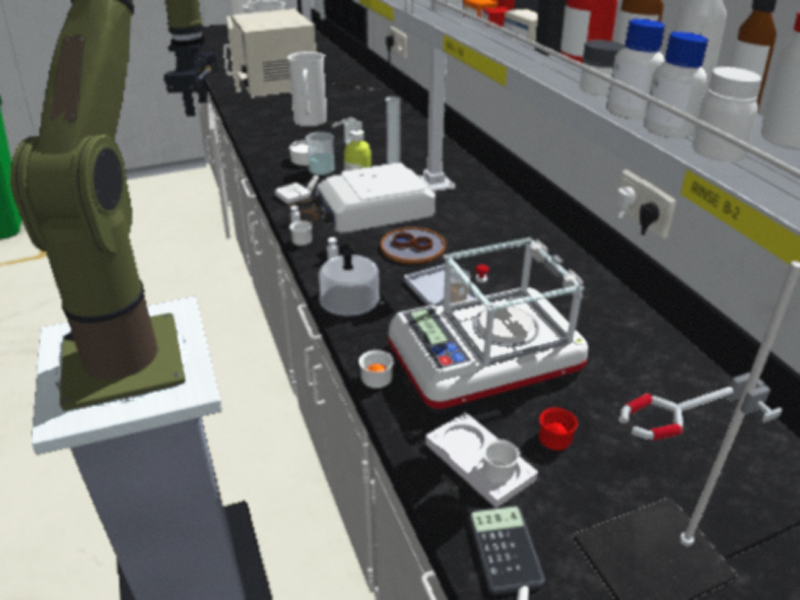

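The scene picture (800 px) shows the weights at (316,342) and (234,380), a white cup at (283,366), the cover at (380,320), the case at (283,316) and the tray at (345,297). The used cup is at (470,299), next to the stand at (510,270). In the side view the orange residue is in the cup at (376,370). The red cup at (557,428) is a decoy, and the stand's free recess is at (460,438).

```bash
python3 -c "
from h import *
s=600/0.85; M=np.zeros((600,800,3),np.uint8)
# rows: x from 0.95 down to 0.3 ; cols y from 0.5 to -0.6
def px(x,y): return ((0.5-y)*727).astype(int),((0.95-x)*800).astype(int)
for n in ['scene0','side0']:
    z=np.load('pics/%s.npz'%n); W=z['W'].reshape(-1,3); im=z['im'].reshape(-1,3)
    k=(W[:,2]>-.02)&(W[:,2]<.2)&(W[:,0]>.2)&(W[:,0]<.95)&(abs(W[:,1]+.05)<.55); W=W[k];im=im[k]
    o=np.argsort(W[:,2]);W=W[o];im=im[o]
    u,v=px(W[:,0],W[:,1]); g=(u>=0)&(u<800)&(v>=0)&(v<600)
    for a,b,c in zip(u[g],v[g],im[g]): M[b:b+3,a:a+3]=c[::-1]
cv2.imwrite('pics/top.png',M)
seeds={'side0':dict(wA=(332,245),wB=(295,213),cup=(301,232),used=(376,370),cover=(348,285),case=(412,243),tray=(425,285),stand=(460,438),standcup=(500,455))}
for n,S in seeds.items():
    W=np.load('pics/%s.npz'%n)['W']
    for k,(u,v) in S.items(): print(n,k,np.round(W[int(v*.64),int(u*.64)],3))
seeds=dict(wA=(316,342),wB=(234,380),cup=(283,366),used=(470,299),cover=(380,320),case=(283,316),stand=(510,278))
W=np.load('pics/scene0.npz')['W']
for k,(u,v) in seeds.items(): print(k,np.round(W[int(v*.64),int(u*.64)],3))
"
```

```text
side0 wA [0.442 0.193 0.039]
side0 wB [0.407 0.382 0.028]
side0 cup [0.395 0.274 0.037]
side0 used [ 0.4   -0.202  0.025]
side0 cover [ 0.415 -0.008  0.067]
side0 case [0.614 0.174 0.017]
side0 tray [0.587 0.029 0.004]
side0 stand [ 0.471 -0.377  0.009]
side0 standcup [ 0.505 -0.439  0.021]
wA [0.436 0.199 0.028]
wB [0.401 0.39  0.027]
cup [0.384 0.3   0.031]
used [ 0.385 -0.176  0.036]
cover [0.388 0.076 0.058]
case [0.618 0.175 0.005]
stand [ 0.466 -0.408  0.007]
```

View pics/top.png

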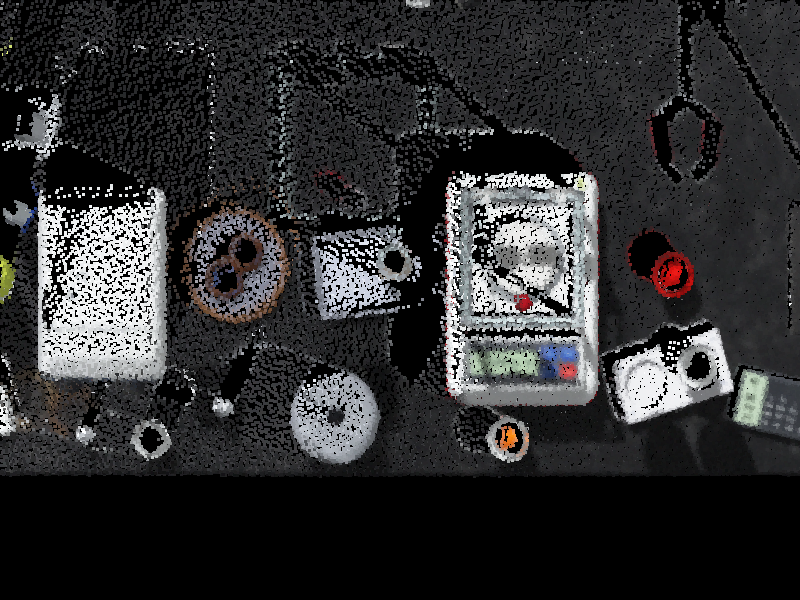

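Top-down map (pixels): the weights are at (222,406) and (85,433), the clean cup at (150,440), the cover at (335,417) and the case at (237,262). The tray is at (357,273), the stand at (670,375) and the used cup at (508,438). Next I align the tool with the world axes and look from above the weights.

>>> {"api": "arm_command", "payload": {
  "deltas": [
    {"dp":[0,0,0],"twist":[0,0,-0.95],"fingers":0.5},
    {"dp":[0,0,0],"twist":[0,0,-0.95],"fingers":0.5},
    {"dp":[0,0,0],"twist":[0,0,-0.95],"fingers":0.5},
    {"dp":[0,0,0],"twist":[0,0,-0.95],"fingers":0.5},
    {"dp":[-0.4,-0.54,0],"fingers":0.5},
    {"dp":[-0.4,-0.54,0],"fingers":0.5},
    {"dp":[-0.4,-0.54,0],"fingers":0.5},
    {"dp":[-0.4,-0.54,0],"fingers":0.5},
    {"dp":[-0.4,-0.54,0],"fingers":0.5},
    {"dp":[-0.4,-0.54,0],"fingers":0.5},
    {"dp":[-0.4,-0.54,0],"fingers":0.5},
    {"dp":[-0.4,-0.54,0],"fingers":0.5},
    {"dp":[-0.4,-0.54,0],"fingers":0.5},
    {"dp":[-0.4,-0.54,0],"fingers":0.5},
    {"dp":[-0.4,-0.54,0],"fingers":0.5},
    {"dp":[-0.4,-0.54,0],"fingers":0.5},
    {"dp":[0,0,0],"fingers":0.5},
    {"dp":[0,0,0],"fingers":0.5}
  ]
}}

```text
schema error: expected keys dp, twist, fingers
```

```bash
python3 -c "
from h import *
im,d,W=shot('wrist','w1'); s=get_state(); print(s['ee_pos'],s['tcp_rot'],s['joint_positions'])
cv2.imwrite('pics/w1b.png',cv2.resize(im[...,::-1],(800,600),interpolation=cv2.INTER_CUBIC))
"
```

```text
[0.24086328 0.57633209 0.23824043] [ 1.96597876e-01  9.80484057e-01 -5.33296776e-04 -6.57131984e-05] [-1.14118232  0.68964597 -0.19452393  1.56589694  0.15728856  0.90250993
 -0.21508976]
```

View pics/w1b.png

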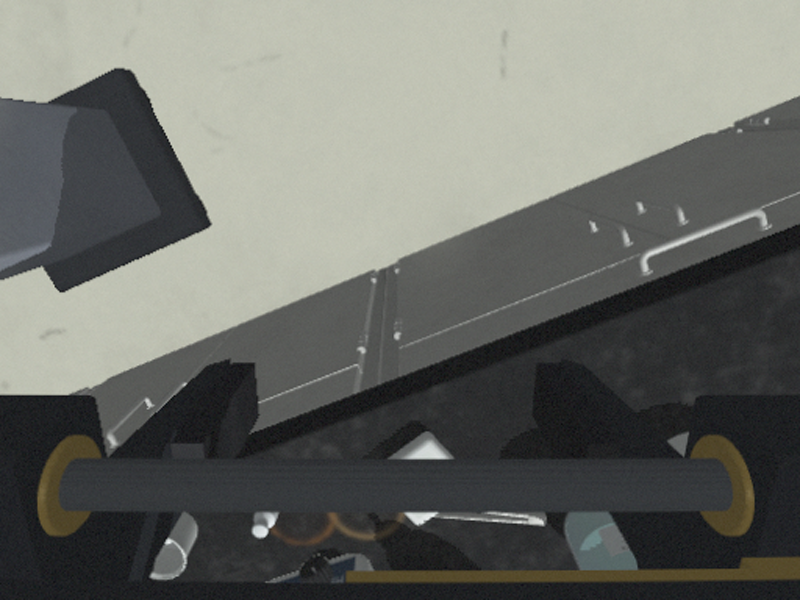

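The call was refused because every row needs a twist. The wrist view shows the gripper covering the lower half of the picture, so the camera looks towards the tool +x side. I'll go further out in x so that it looks back at the pieces.

>>> {"api": "arm_command", "payload": {
  "deltas": [
    {"dp":[0,0,0],"twist":[0,0,-0.95],"fingers":0.5},
    {"dp":[0,0,0],"twist":[0,0,-0.95],"fingers":0.5},
    {"dp":[0,0,0],"twist":[0,0,-0.95],"fingers":0.5},
    {"dp":[0,0,0],"twist":[0,0,-0.95],"fingers":0.5},
    {"dp":[-0.5,-0.5,0],"twist":[0,0,0],"fingers":0.5},
    {"dp":[-0.5,-0.5,0],"twist":[0,0,0],"fingers":0.5},
    {"dp":[-0.5,-0.5,0],"twist":[0,0,0],"fingers":0.5},
    {"dp":[-0.5,-0.5,0],"twist":[0,0,0],"fingers":0.5},
    {"dp":[-0.5,-0.5,0],"twist":[0,0,0],"fingers":0.5},
    {"dp":[-0.5,-0.5,0],"twist":[0,0,0],"fingers":0.5},
    {"dp":[-0.5,-0.5,0],"twist":[0,0,0],"fingers":0.5},
    {"dp":[-0.5,-0.5,0],"twist":[0,0,0],"fingers":0.5},
    {"dp":[-0.5,-0.5,0],"twist":[0,0,0],"fingers":0.5},
    {"dp":[-0.5,-0.5,0],"twist":[0,0,0],"fingers":0.5},
    {"dp":[-0.5,-0.5,0],"twist":[0,0,0],"fingers":0.5},
    {"dp":[-0.5,-0.5,0],"twist":[0,0,0],"fingers":0.5},
    {"dp":[-0.5,0,0],"twist":[0,0,0],"fingers":0.5},
    {"dp":[-0.5,0,0],"twist":[0,0,0],"fingers":0.5},
    {"dp":[0,0,0],"twist":[0,0,0],"fingers":0.5},
    {"dp":[0,0,0],"twist":[0,0,0],"fingers":0.5}
  ]
}}

```text
t: 2.2
ee_pos: [0.5911, 0.2773, 0.2382]
tcp_rot: [-0.001, 1.0, -0.0, -0.001]
force: [-1.5, -0.2, -0.3]
width: 0.044
finger_force: 0.0
```

```bash
python3 -c "
from h import *
im,d,W=shot('wrist','w2'); s=get_state(); print(s['ee_pos'],s['tcp_rot'],s['joint_positions'])
cv2.imwrite('pics/w2b.png',cv2.resize(im[...,::-1],(800,600),interpolation=cv2.INTER_CUBIC))
"
```

```text
[0.59043504 0.2777764  0.23835734] [-1.50553652e-03  9.99998558e-01 -3.05782676e-05 -7.84499745e-04] [-0.32619061  0.74179225 -0.3516987   1.46852358  0.28250112  0.98281681
  0.82344729]
```

View pics/w2b.png

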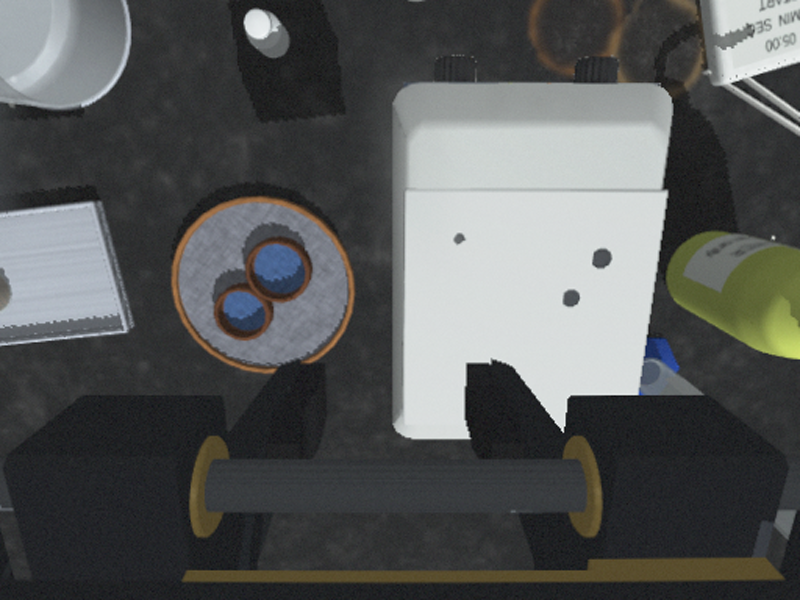

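Wrist view (800 px): the wide socket is at (278,268), the narrow one at (243,311) and the case rim's centre at (263,284). A weight's head is at (258,22). The tray's +y end runs from (100,202) to (131,330).

```bash
cat >> h.py <<'E'
def ray(n,f,u,v,z):  # u,v in native pixels
    c=camera_info(n); T=np.load('pics/%s.npz'%f)['T']
    p=cv2.undistortPoints(np.array([[[u,v]]],float),np.array(c['K']),np.array([c['k1'],0,0,0.]))[0,0]
    d=T[:3,:3]@np.array([p[0],-p[1],-1]); o=T[:3,3]; return np.round(o+d*(z-o[2])/d[2],4)
def circ(P,r=None):
    from scipy.optimize import least_squares
    f=lambda q: np.hypot(P[:,0]-q[0],P[:,1]-q[1])-(q[2] if r is None else r)
    x0=list(P[:,:2].mean(0))+([.02] if r is None else [])
    return least_squares(f,x0,loss='soft_l1',f_scale=.001).x
E
python3 -c "
from h import *
for k,(u,v,z) in dict(wide=(278,268,.022),narrow=(243,311,.022),case=(263,284,.012),headA=(258,22,.045),tray1=(100,202,.014),tray2=(131,330,.014)).items(): print(k,ray('wrist','w2',u*.64,v*.64,z))
# case rim points by orange hue in w2
z=np.load('pics/w2.npz'); W=z['W']
k=(abs(W[...,2]-.012)<.006)&(np.hypot(W[...,0]-.622,W[...,1]-.174)<.08)&(np.hypot(W[...,0]-.622,W[...,1]-.174)>.06)
hsv=cv2.cvtColor(z['im'],cv2.COLOR_RGB2HSV); k&=(hsv[...,1]>110)&(hsv[...,0]<25)
print('case rim',k.sum(),circ(W[k]), 'z',np.median(W[k][:,2]))
for n in ['side0','scene0']:
    z=np.load('pics/%s.npz'%n); W=z['W']
    for nm,c,R0 in [('A',(.4425,.195),.025),('B',(.409,.383),.025),('cup',(.40,.294),.04),('used',(.4025,-.199),.04),('cover',(.429,.039),.075)]:
        k=(np.hypot(W[...,0]-c[0],W[...,1]-c[1])<R0)&(W[...,2]>.01); P=W[k]
        hi=P[P[:,2]>np.nanmax(P[:,2])-.012]; v,u=np.where(k)
        print(n,nm,len(P),'zmax %.4f'%P[:,2].max(),'wpx',np.ptp(u),'top mean',hi.mean(0).round(4),'mid',((P.min(0)+P.max(0))/2).round(4),np.ptp(P,axis=0).round(4))
"
python3 -c "
import cv2,numpy as np
a=cv2.imread('pics/scene0.png'); c=a[205:260,130:215]; cv2.imwrite('pics/crop1.png',cv2.resize(c,None,fx=8,fy=8,interpolation=cv2.INTER_CUBIC))"
```

```text
wide [0.6014 0.1912 0.022 ]
narrow [0.6346 0.1628 0.022 ]
case [0.6163 0.1766 0.012 ]
headA [0.4438 0.1939 0.045 ]
tray1 [0.5545 0.0629 0.014 ]
tray2 [0.653  0.0713 0.014 ]
case rim 1104 [0.61955863 0.17590823 0.0675089 ] z 0.011394773138965225
side0 A 74 zmax 0.0519 wpx 6 top mean [0.4424 0.1938 0.0476] mid [0.4425 0.1929 0.0316] [0.0219 0.0219 0.0406]
side0 B 37 zmax 0.0408 wpx 4 top mean [0.4083 0.3801 0.0359] mid [0.4098 0.3811 0.026 ] [0.0176 0.0185 0.0296]
side0 cup 150 zmax 0.0430 wpx 12 top mean [0.4008 0.2945 0.0371] mid [0.4014 0.2937 0.0269] [0.045  0.0528 0.0322]
side0 used 388 zmax 0.0432 wpx 20 top mean [ 0.4039 -0.1946  0.0365] mid [ 0.402  -0.1963  0.0266] [0.0541 0.0569 0.0331]
side0 cover 1221 zmax 0.1094 wpx 38 top mean [0.4292 0.0379 0.1038] mid [0.4292 0.0365 0.0597] [0.1117 0.1119 0.0993]
scene0 A 79 zmax 0.0481 wpx 7 top mean [0.4425 0.1975 0.0431] mid [0.4424 0.196  0.0293] [0.0221 0.0236 0.0376]
scene0 B 64 zmax 0.0381 wpx 6 top mean [0.4081 0.386  0.033 ] mid [0.4075 0.3869 0.0241] [0.0178 0.0167 0.028 ]
scene0 cup 208 zmax 0.0379 wpx 16 top mean [0.4041 0.2928 0.0322] mid [0.4028 0.2928 0.0243] [0.0513 0.0444 0.0272]
scene0 used 157 zmax 0.0370 wpx 14 top mean [ 0.4065 -0.2001  0.0307] mid [ 0.4048 -0.1996  0.0235] [0.0538 0.0547 0.027 ]
scene0 cover 902 zmax 0.1026 wpx 34 top mean [0.4303 0.0437 0.0975] mid [0.429  0.0468 0.0563] [0.1081 0.1092 0.0926]
```

View pics/crop1.png

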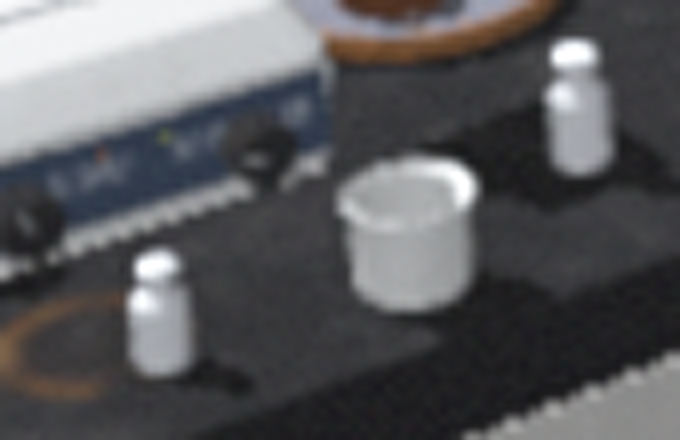

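Candidates in the crop: the weight at (580,110) is 48 mm tall, so it is the big one. The one at (160,315) is 40 mm tall, so it is the small one. The clean cup is at (410,235). I take the big weight first.

>>> {"api": "arm_command", "payload": {
  "deltas": [
    {"dp":[0.49,-0.276,0.4],"twist":[0,0,0],"fingers":0.5},
    {"dp":[0.49,-0.276,0.4],"twist":[0,0,0],"fingers":0.5},
    {"dp":[0.49,-0.276,0.4],"twist":[0,0,0],"fingers":0.5},
    {"dp":[0.49,-0.276,0.4],"twist":[0,0,0],"fingers":0.5},
    {"dp":[0.49,-0.276,0.4],"twist":[0,0,0],"fingers":0.5},
    {"dp":[0.49,-0.276,0.4],"twist":[0,0,0],"fingers":0.5},
    {"dp":[0,0,0],"twist":[0,0,0],"fingers":0.5},
    {"dp":[0,0,0],"twist":[0,0,0],"fingers":0.5},
    {"dp":[0,0,0],"twist":[0,0,0],"fingers":0.5}
  ]
}}

```text
t: 3.15
ee_pos: [0.446, 0.1959, 0.1196]
tcp_rot: [-0.001, 1.0, 0.001, 0.001]
force: [0.9, 0.0, 0.4]
width: 0.0443
finger_force: 0.0
```

```bash
python3 -c "
from h import *
im,d,W=shot('wrist','w3'); s=get_state(); print(s['ee_pos'],s['tcp_rot'])
cv2.imwrite('pics/w3b.png',im[...,::-1])
"
```

```text
[0.44621372 0.19576688 0.1195545 ] [-0.00128868  0.99999769  0.00107025  0.00134541]
```

View pics/w3b.png

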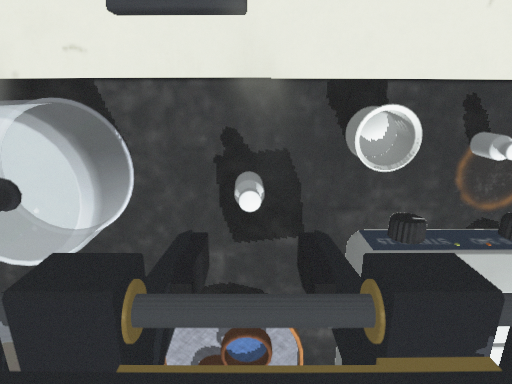

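The weight stands at (249,197), midway between the fingers. The cup is at (385,137), the small weight at (500,146) and a hotplate knob at (407,227).

```bash
python3 -c "
from h import *
print(ray('wrist','w3',249.5,200,.048),ray('wrist','w3',249.5,179,.03),ray('wrist','w3',385,137,.039),ray('wrist','w3',505,148,.039))
W=np.load('pics/w3.npz')['W']
for c,R0 in [((.443,.195),.025),((.402,.294),.04)]:
  k=(np.hypot(W[...,0]-c[0],W[...,1]-c[1])<R0)&(W[...,2]>.034)&(W[...,2]<.06); P=W[k]; print(len(P),P.min(0),P.max(0),circ(P))
k=(W[...,0]>.42)&(W[...,0]<.5)&(W[...,1]>.25)&(W[...,2]>.02)&(W[...,2]<.1); print('hotplate min x,y,zmax',W[k].min(0),W[k].max(0))
"
```

```text
[0.4432 0.1934 0.048 ] [0.4326 0.1932 0.03  ] [0.3998 0.2874 0.039 ] [0.407  0.3739 0.039 ]
420 [0.43595606 0.18514857 0.034118  ] [0.45163066 0.20083593 0.04880265] [0.44340671 0.19297008 0.00574358]
1096 [0.37822243 0.2663842  0.03403098] [0.42385158 0.31363057 0.03981544] [0.4007809  0.28970718 0.02152301]
hotplate min x,y,zmax [0.42000922 0.27416113 0.02000659] [0.49994933 0.40247822 0.07411525]
```

>>> {"api": "arm_command", "payload": {
  "squeeze": 20,
  "deltas": [
    {"dp":[0.05,-0.05,0.4],"twist":[0,0,0],"fingers":0.5},
    {"dp":[0,0,0.4],"twist":[0,0,0],"fingers":0.5},
    {"dp":[0,0,0.4],"twist":[0,0,0],"fingers":0.5},
    {"dp":[0,0,0.4],"twist":[0,0,0],"fingers":0.5},
    {"dp":[0,0,0.2],"twist":[0,0,0],"fingers":0.5},
    {"dp":[0,0,0.1],"twist":[0,0,0],"fingers":0.5},
    {"dp":[0,0,0],"twist":[0,0,0],"fingers":0.5},
    {"dp":[0,0,0],"twist":[0,0,0],"fingers":0.5},
    {"dp":[0,0,0],"twist":[0,0,0],"fingers":0},
    {"dp":[0,0,0],"twist":[0,0,0],"fingers":0},
    {"dp":[0,0,0],"twist":[0,0,0],"fingers":0},
    {"dp":[0,0,0],"twist":[0,0,0],"fingers":0},
    {"dp":[0,0,0],"twist":[0,0,0],"fingers":0}
  ]
}}

```text
t: 4.5
ee_pos: [0.4426, 0.1923, 0.024]
tcp_rot: [-0.001, 1.0, 0.0, 0.0]
force: [0.8, -0.0, 3.8]
width: 0.0214
finger_force: 20.0
```

```bash
python3 -c "
from h import *
im,d,W=shot('wrist','w4'); im2,_,_=shot('side','d4')
a=cv2.resize(im[130:300,150:350],(600,510),interpolation=cv2.INTER_CUBIC); b=cv2.resize(im2[110:200,160:270],None,fx=5,fy=5,interpolation=cv2.INTER_CUBIC)
cv2.imwrite('pics/w4b.png',a[...,::-1]); cv2.imwrite('pics/d4b.png',b[...,::-1]); print(get_state())
"
```

```text
{'t': 4.6, 'joint_positions': array([-0.46004267,  0.90742573, -0.07370942,  2.12736507,  0.49623171,
        0.1215268 ,  0.57456742]), 'qvel': array([-0.00069367,  0.00060895, -0.0003963 , -0.00012219, -0.00263017,
       -0.0010016 ,  0.00065478]), 'tau': array([ 3.55651807e-01, -4.60887051e+01,  8.91774315e-01, -1.55766450e+00,
        8.59791267e-03,  2.94554494e-01,  2.60381181e-03]), 'ee_pos': array([0.44261084, 0.19224942, 0.02399992]), 'tcp_rot': array([-1.16316845e-03,  9.99999152e-01,  4.07717215e-04,  4.21379203e-04]), 'force': array([0.09235736, 1.3271655 , 5.74002503]), 'torque': array([ 0.19847705, -0.0954674 ,  0.05122197]), 'finger_force': 20.01565540849697, 'width': 0.020944902494229686}
```

View pics/w4b.png

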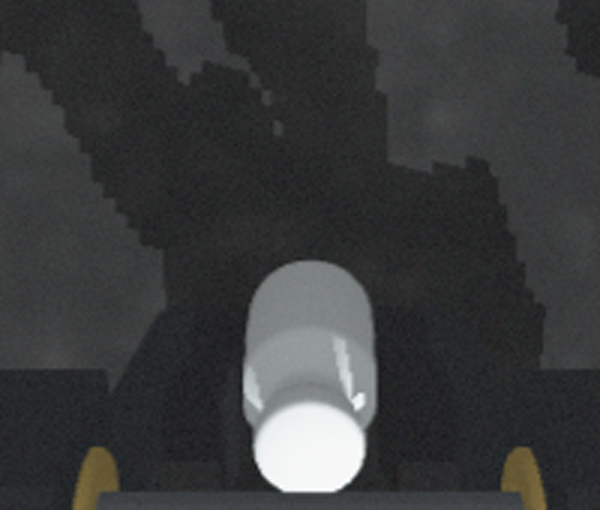

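The width has settled at 21 mm, so the lower edge of the pads is on the weight's shoulder cone. The view shows the weight still upright at (310,380). I open, rise 6 mm and grip the head alone.

>>> {"api": "arm_command", "payload": {
  "squeeze": 20,
  "deltas": [
    {"dp":[0,0,0],"twist":[0,0,0],"fingers":0.4},
    {"dp":[0,0,0],"twist":[0,0,0],"fingers":0.4},
    {"dp":[0,0.01,-0.06],"twist":[0,0,0],"fingers":0.4},
    {"dp":[0,0.01,-0.06],"twist":[0,0,0],"fingers":0.4},
    {"dp":[0,0,0],"twist":[0,0,0],"fingers":0.4},
    {"dp":[0,0,0],"twist":[0,0,0],"fingers":0},
    {"dp":[0,0,0],"twist":[0,0,0],"fingers":0},
    {"dp":[0,0,0],"twist":[0,0,0],"fingers":0},
    {"dp":[0,0,0],"twist":[0,0,0],"fingers":0},
    {"dp":[0,0,0],"twist":[0,0,0],"fingers":0},
    {"dp":[0,0,0],"twist":[0,0,0],"fingers":0}
  ]
}}

```text
t: 5.7
ee_pos: [0.4423, 0.193, 0.0297]
tcp_rot: [-0.001, 1.0, 0.0, 0.0]
force: [0.8, 0.1, 0.5]
width: 0.0186
finger_force: 15.2
```

>>> {"api": "arm_command", "payload": {
  "squeeze": 20,
  "deltas": [
    {"dp":[0,0,0],"twist":[0,0,0],"fingers":0},
    {"dp":[0,0,0],"twist":[0,0,0],"fingers":0},
    {"dp":[0,0,0],"twist":[0,0,0],"fingers":0}
  ]
}}

```text
t: 6.0
ee_pos: [0.4423, 0.1929, 0.0297]
tcp_rot: [-0.001, 1.0, 0.0, 0.0]
force: [-0.1, 0.5, 0.8]
width: 0.0179
finger_force: 15.2
```

>>> {"api": "arm_command", "payload": {
  "squeeze": 25,
  "deltas": [
    {"dp":[0,0,0],"twist":[0,0,0],"fingers":0},
    {"dp":[0,0,-0.1],"twist":[0,0,0],"fingers":0},
    {"dp":[0,0,-0.2],"twist":[0,0,0],"fingers":0},
    {"dp":[0,0,-0.3],"twist":[0,0,0],"fingers":0},
    {"dp":[0,0,-0.4],"twist":[0,0,0],"fingers":0},
    {"dp":[0,0,-0.4],"twist":[0,0,0],"fingers":0},
    {"dp":[0,0,0],"twist":[0,0,0],"fingers":0}
  ]
}}

```text
t: 6.7
ee_pos: [0.4435, 0.1931, 0.1022]
tcp_rot: [-0.001, 1.0, 0.001, 0.002]
force: [1.2, -0.1, -1.1]
width: 0.0139
finger_force: 24.9
```

```bash
python3 -c "
from h import *
im,d,W=shot('wrist','w5'); im2,_,W2=shot('side','d5')
a=cv2.resize(im[100:300,130:370],(480,400),interpolation=cv2.INTER_CUBIC); b=cv2.resize(im2[100:180,170:250],(400,400),interpolation=cv2.INTER_CUBIC)
cv2.imwrite('pics/w5b.png',np.hstack([a[:400],b])[:,:800,::-1])
"
```

```text
(no output)
```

View pics/w5b.png

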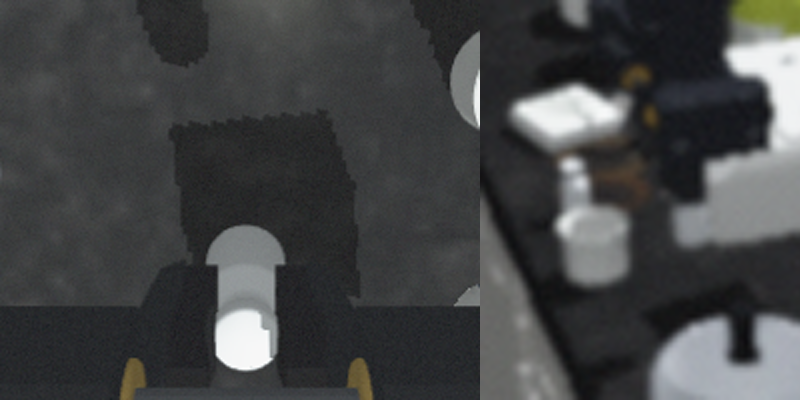

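The weight is held upright between the fingers at (245,300), now at the neck. I measure its position and tilt in the hand.

```bash
python3 -c "
from h import *
z=np.load('pics/w5.npz');W=z['W']; e=np.array([.4435,.1931,.1022])
k=(np.hypot(W[...,0]-e[0],W[...,1]-e[1])<.02)&(W[...,2]>.05)&(W[...,2]<.16)
v,u=np.where(k); k2=np.zeros_like(k)
for r in range(230,300,4):
  row=[(c,*np.round(W[r,c],3)) for c in (243,252,260)]; 
  print(r,row)
g=cv2.cvtColor(z['im'],cv2.COLOR_RGB2GRAY)
P=W[(g>225)&k]; print('head',len(P),P.min(0),P.max(0),P.mean(0))
"
```

```text
230 [(243, np.float64(0.435), np.float64(0.188), np.float64(0.096)), (252, np.float64(0.434), np.float64(0.192), np.float64(0.098)), (260, np.float64(0.434), np.float64(0.197), np.float64(0.097))]
234 [(243, np.float64(0.435), np.float64(0.188), np.float64(0.101)), (252, np.float64(0.435), np.float64(0.192), np.float64(0.1)), (260, np.float64(0.436), np.float64(0.196), np.float64(0.099))]
238 [(243, np.float64(0.437), np.float64(0.188), np.float64(0.1)), (252, np.float64(0.437), np.float64(0.192), np.float64(0.101)), (260, np.float64(0.437), np.float64(0.196), np.float64(0.101))]
242 [(243, np.float64(0.439), np.float64(0.188), np.float64(0.102)), (252, np.float64(0.438), np.float64(0.192), np.float64(0.102)), (260, np.float64(0.439), np.float64(0.196), np.float64(0.102))]
246 [(243, np.float64(0.44), np.float64(0.188), np.float64(0.103)), (252, np.float64(0.439), np.float64(0.193), np.float64(0.105)), (260, np.float64(0.44), np.float64(0.196), np.float64(0.104))]
250 [(243, np.float64(0.441), np.float64(0.188), np.float64(0.106)), (252, np.float64(0.437), np.float64(0.193), np.float
[... 1844 characters left out ...]
]
290 [(243, np.float64(0.534), np.float64(0.185), np.float64(-0.0)), (252, np.float64(0.534), np.float64(0.192), np.float64(0.001)), (260, np.float64(0.535), np.float64(0.2), np.float64(-0.001))]
294 [(243, np.float64(0.416), np.float64(0.19), np.float64(0.178)), (252, np.float64(0.416), np.float64(0.193), np.float64(0.178)), (260, np.float64(0.416), np.float64(0.195), np.float64(0.178))]
298 [(243, np.float64(0.416), np.float64(0.19), np.float64(0.18)), (252, np.float64(0.416), np.float64(0.193), np.float64(0.179)), (260, np.float64(0.415), np.float64(0.194), np.float64(0.18))]
head 626 [0.43819088 0.18611355 0.11565832] [0.45331194 0.19849288 0.11907607] [0.44545144 0.19208362 0.11729268]
```

>>> {"api": "arm_command", "payload": {
  "deltas": [
    {"dp":[-0.35,-0.005,0],"twist":[0,0,0],"fingers":0},
    {"dp":[-0.35,-0.005,0],"twist":[0,0,0],"fingers":0},
    {"dp":[-0.35,-0.005,0],"twist":[0,0,0],"fingers":0},
    {"dp":[-0.35,-0.005,0],"twist":[0,0,0],"fingers":0},
    {"dp":[-0.35,-0.005,0],"twist":[0,0,0],"fingers":0},
    {"dp":[-0.35,-0.005,0],"twist":[0,0,0],"fingers":0},
    {"dp":[-0.35,-0.005,0],"twist":[0,0,0],"fingers":0},
    {"dp":[-0.35,-0.005,0],"twist":[0,0,0],"fingers":0},
    {"dp":[-0.35,-0.005,0],"twist":[0,0,0],"fingers":0},
    {"dp":[0,0,0],"twist":[0,0,0],"fingers":0},
    {"dp":[0,0,0],"twist":[0,0,0],"fingers":0},
    {"dp":[0,0,0],"twist":[0,0,0],"fingers":0}
  ]
}}

```text
t: 8.0
ee_pos: [0.598, 0.191, 0.099]
tcp_rot: [-0.002, 1.0, -0.0, -0.001]
force: [0.5, -0.5, -0.5]
width: 0.0138
finger_force: 24.9
```

```bash
python3 -c "
from h import *
im,d,W=shot('wrist','w6'); print(get_state()['ee_pos'])
cv2.imwrite('pics/w6b.png',cv2.resize(im[130:320,110:390],(700,475),interpolation=cv2.INTER_CUBIC)[...,::-1])
"
```

```text
[0.59825724 0.19108322 0.09925897]
```

View pics/w6b.png

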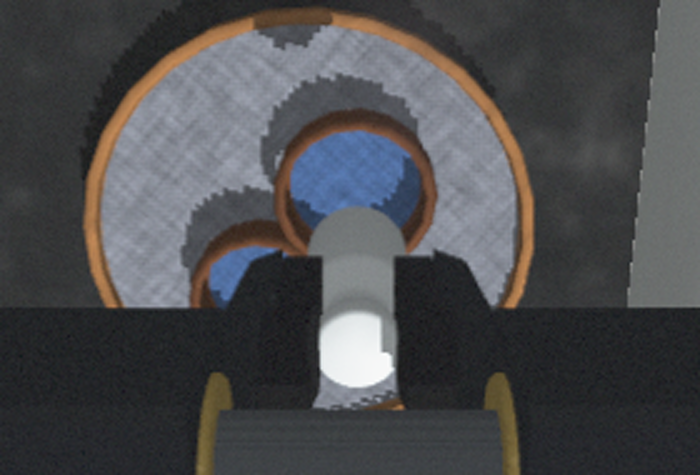

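The weight hangs over the wide socket, whose ring is centred near (356,188). I fit the ring in the depth data and check the offset.

```bash
python3 -c "
from h import *
W=np.load('pics/w6.npz')['W']
for c in [(.602,.190)]:
  r=np.hypot(W[...,0]-c[0],W[...,1]-c[1]); k=(r<.03)&(abs(W[...,2]-.0215)<.003)
  P=W[k]; print(len(P),P.min(0),P.max(0),circ(P),circ(P,.0213))
print(ray('wrist','w6',110+356/2.5,130+110/2.5,.022),ray('wrist','w6',110+275/2.5,130+190/2.5,.022),ray('wrist','w6',110+437/2.5,130+190/2.5,.022))
"
```

```text
776 [0.57923297 0.16318951 0.01850615] [0.62159845 0.21359501 0.02336228] [0.60392989 0.18935271 0.02267396] [0.60286321 0.18927133]
[0.5773 0.1903 0.022 ] [0.6013 0.1668 0.022 ] [0.6011 0.2139 0.022 ]
```

>>> {"api": "arm_command", "payload": {
  "deltas": [
    {"dp":[-0.07,-0.02,0.2],"twist":[0,0,0],"fingers":0},
    {"dp":[0,0,0.3],"twist":[0,0,0],"fingers":0},
    {"dp":[0,0,0.3],"twist":[0,0,0],"fingers":0},
    {"dp":[0,0,0.2],"twist":[0,0,0],"fingers":0},
    {"dp":[0,0,0.1],"twist":[0,0,0],"fingers":0},
    {"dp":[0,0,0],"twist":[0,0,0],"fingers":0},
    {"dp":[0,0,0],"twist":[0,0,0],"fingers":0}
  ]
}}

```text
t: 8.75
ee_pos: [0.6035, 0.1902, 0.0448]
tcp_rot: [-0.001, 1.0, 0.0, 0.0]
force: [-0.8, 0.9, -1.1]
width: 0.0136
finger_force: 24.9
```

>>> {"api": "arm_command", "payload": {
  "deltas": [
    {"dp":[0,0,0.05],"twist":[0,0,0],"fingers":0},
    {"dp":[0,0,0.02],"twist":[0,0,0],"fingers":0},
    {"dp":[0,0,0],"twist":[0,0,0],"fingers":0},
    {"dp":[0,0,0],"twist":[0,0,0],"fingers":0.35},
    {"dp":[0,0,0],"twist":[0,0,0],"fingers":0.35},
    {"dp":[0,0,0],"twist":[0,0,0],"fingers":0.35},
    {"dp":[0,0,0],"twist":[0,0,0],"fingers":0.35}
  ]
}}

```text
t: 9.45
ee_pos: [0.6034, 0.19, 0.0413]
tcp_rot: [-0.001, 1.0, 0.0, 0.0]
force: [0.1, -0.6, -0.3]
width: 0.0306
finger_force: 0.0
```

>>> {"api": "arm_command", "payload": {
  "deltas": [
    {"dp":[0,0,-0.3],"twist":[0,0,0],"fingers":0.35},
    {"dp":[0,0,-0.6],"twist":[0,0,0],"fingers":0.35},
    {"dp":[0,0,-0.7],"twist":[0,0,0],"fingers":0.35},
    {"dp":[0.39,0.38,0],"twist":[0,0,0],"fingers":0.35},
    {"dp":[0.39,0.38,0],"twist":[0,0,0],"fingers":0.35},
    {"dp":[0.39,0.38,0],"twist":[0,0,0],"fingers":0.35},
    {"dp":[0.39,0.38,0],"twist":[0,0,0],"fingers":0.35},
    {"dp":[0.39,0.38,0],"twist":[0,0,0],"fingers":0.35},
    {"dp":[0.39,0.38,0],"twist":[0,0,0],"fingers":0.35},
    {"dp":[0.39,0.38,0],"twist":[0,0,0],"fingers":0.35},
    {"dp":[0.39,0.38,0],"twist":[0,0,0],"fingers":0.35},
    {"dp":[0.39,0.38,0],"twist":[0,0,0],"fingers":0.35},
    {"dp":[0.39,0.38,0],"twist":[0,0,0],"fingers":0.35},
    {"dp":[0,0,0],"twist":[0,0,0],"fingers":0.35},
    {"dp":[0,0,0],"twist":[0,0,0],"fingers":0.35},
    {"dp":[0,0,0],"twist":[0,0,0],"fingers":0.35}
  ]
}}

```text
t: 11.05
ee_pos: [0.4092, 0.3784, 0.1217]
tcp_rot: [-0.0, 1.0, -0.0, 0.001]
force: [0.5, -0.8, 0.1]
width: 0.031
finger_force: 0.0
```

```bash
python3 -c "
from h import *
im,d,W=shot('wrist','w7'); s=get_state(); print(s['ee_pos'],s['tcp_rot'])
def top(c,R0,lo,hi):
  r=np.hypot(W[...,0]-c[0],W[...,1]-c[1]); k=(r<R0)&(W[...,2]>lo)&(W[...,2]<hi); P=W[k]; print(len(P),P.min(0).round(4),P.max(0).round(4),((P.min(0)+P.max(0))/2).round(4),circ(P))
top((.408,.381),.02,.034,.05); top((.408,.381),.02,.005,.05); top((.401,.291),.035,.034,.05)
im2,_,W2=shot('side','d7')
r=np.hypot(W2[...,0]-.603,W2[...,1]-.19); k=(r<.015)&(W2[...,2]>.035); P=W2[k]; print('big weight in case',P.min(0),P.max(0))
"
```

```text
[0.40925908 0.37827823 0.12153658] [ 9.71896845e-05  9.99999814e-01 -2.81911986e-04  5.32612756e-04]
257 [0.402 0.376 0.035] [0.4148 0.3887 0.0403] [0.4084 0.3823 0.0376] [0.40822765 0.38234566 0.00472831]
587 [0.3993 0.3735 0.0053] [0.4148 0.3922 0.0403] [0.4071 0.3828 0.0228] [0.40666993 0.38279815 0.00618637]
989 [0.3777 0.2664 0.034 ] [0.4243 0.313  0.0402] [0.401  0.2897 0.0371] [0.40050171 0.29047319 0.02143178]
big weight in case [0.59217167 0.18074954 0.03557543] [0.61497842 0.20237135 0.06016428]
```

>>> {"api": "arm_command", "payload": {
  "squeeze": 30,
  "deltas": [
    {"dp":[0.02,0.085,0.4],"twist":[0,0,0],"fingers":0.4},
    {"dp":[0,0,0.5],"twist":[0,0,0],"fingers":0.4},
    {"dp":[0,0,0.5],"twist":[0,0,0],"fingers":0.4},
    {"dp":[0,0,0.4],"twist":[0,0,0],"fingers":0.4},
    {"dp":[0,0,0.2],"twist":[0,0,0],"fingers":0.4},
    {"dp":[0,0,0.08],"twist":[0,0,0],"fingers":0.4},
    {"dp":[0,0,0],"twist":[0,0,0],"fingers":0.4},
    {"dp":[0,0,0],"twist":[0,0,0],"fingers":0.4},
    {"dp":[0,0,0],"twist":[0,0,0],"fingers":0},
    {"dp":[0,0,0],"twist":[0,0,0],"fingers":0},
    {"dp":[0,0,0],"twist":[0,0,0],"fingers":0},
    {"dp":[0,0,0],"twist":[0,0,0],"fingers":0},
    {"dp":[0,0,0],"twist":[0,0,0],"fingers":0},
    {"dp":[0,0,0],"twist":[0,0,0],"fingers":0},
    {"dp":[0,0,0],"twist":[0,0,0],"fingers":0}
  ]
}}

```text
t: 12.65
ee_pos: [0.4072, 0.384, 0.0177]
tcp_rot: [-0.001, 1.0, 0.0, 0.0]
force: [-0.2, -0.9, 6.0]
width: 0.0164
finger_force: 30.0
```

>>> {"api": "arm_command", "payload": {
  "deltas": [
    {"dp":[0,0,-0.05],"twist":[0,0,0],"fingers":0},
    {"dp":[0,0,-0.1],"twist":[0,0,0],"fingers":0},
    {"dp":[0,0,-0.2],"twist":[0,0,0],"fingers":0},
    {"dp":[0,0,0],"twist":[0,0,0],"fingers":0},
    {"dp":[0,0,0],"twist":[0,0,0],"fingers":0}
  ]
}}

```text
t: 13.15
ee_pos: [0.407, 0.384, 0.0352]
tcp_rot: [-0.001, 1.0, 0.0, 0.0]
force: [-0.0, 0.4, -0.0]
width: 0.0168
finger_force: 30.0
```

```bash
cat > held.py <<'E'
from h import *
import sys
f=sys.argv[1]; im,d,W=shot('wrist',f); s=get_state(); e=s['ee_pos']; print(s['t'],e,s['tcp_rot'],s['width'],s['finger_force'])
k=(abs(W[...,0]-e[0])<.02)&(abs(W[...,1]-e[1])<.011)&(W[...,2]>e[2]-.03)&(W[...,2]<e[2]+.035)
P=W[k]; hi=P[P[:,2]>np.percentile(P[:,2],97)-.002]; print('zmax',P[:,2].max(),'top',hi.mean(0),hi.min(0),hi.max(0))
E
python3 held.py w8
```

```text
13.2 [0.40691195 0.38381718 0.03487404] [-1.06041533e-03  9.99999426e-01  1.34901424e-04  7.77878096e-05] 0.0162610703492514 29.99242354359012
zmax 0.06987160890569671 top [0.39843511 0.38499515 0.06424411] [0.39626282 0.37281792 0.06023321] [0.41029695 0.39480252 0.06987161]
```

```bash
python3 -c "
from h import *
z=np.load('pics/w8.npz');im=z['im'];W=z['W']
cv2.imwrite('pics/w8b.png',cv2.resize(im[130:320,150:350],(600,570),interpolation=cv2.INTER_CUBIC)[...,::-1])
for r in range(200,300,5): print(r,W[r,252].round(3))
"
```

```text
200 [ 0.392  0.383 -0.   ]
205 [0.395 0.383 0.   ]
210 [ 0.398  0.383 -0.   ]
215 [ 0.402  0.383 -0.   ]
220 [ 0.405  0.383 -0.001]
225 [0.4   0.383 0.019]
230 [0.4   0.383 0.026]
235 [0.399 0.383 0.033]
240 [0.4   0.383 0.038]
245 [0.401 0.383 0.042]
250 [0.402 0.383 0.043]
255 [0.404 0.383 0.045]
260 [0.402 0.383 0.053]
265 [0.403 0.383 0.056]
270 [0.406 0.383 0.055]
275 [0.408 0.383 0.057]
280 [0.41  0.383 0.057]
285 [0.413 0.383 0.056]
290 [0.452 0.383 0.001]
295 [0.379 0.384 0.112]
```

View pics/w8b.png

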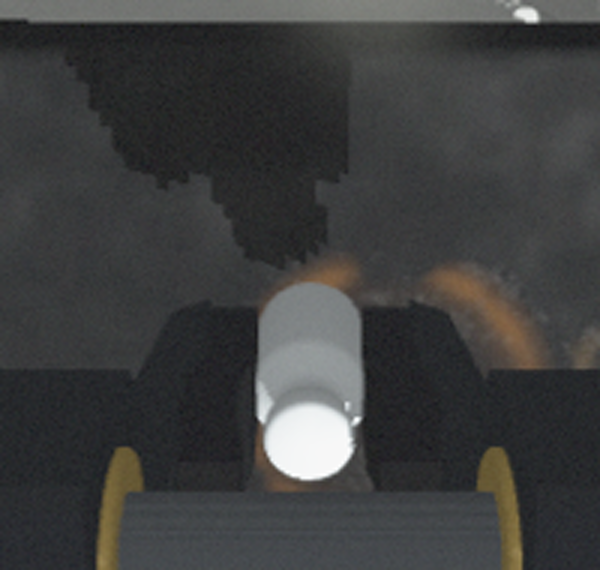

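The small weight is held upright, with its head at (310,440). I lift it and carry it to the narrow socket.

>>> {"api": "arm_command", "payload": {
  "deltas": [
    {"dp":[0,0,-0.5],"twist":[0,0,0],"fingers":0},
    {"dp":[0,0,-0.7],"twist":[0,0,0],"fingers":0},
    {"dp":[0,0,-0.7],"twist":[0,0,0],"fingers":0},
    {"dp":[-0.38,-0.37,0],"twist":[0,0,0],"fingers":0},
    {"dp":[-0.38,-0.37,0],"twist":[0,0,0],"fingers":0},
    {"dp":[-0.38,-0.37,0],"twist":[0,0,0],"fingers":0},
    {"dp":[-0.38,-0.37,0],"twist":[0,0,0],"fingers":0},
    {"dp":[-0.38,-0.37,0],"twist":[0,0,0],"fingers":0},
    {"dp":[-0.38,-0.37,0],"twist":[0,0,0],"fingers":0},
    {"dp":[-0.38,-0.37,0],"twist":[0,0,0],"fingers":0},
    {"dp":[-0.38,-0.37,0],"twist":[0,0,0],"fingers":0},
    {"dp":[-0.38,-0.37,0],"twist":[0,0,0],"fingers":0},
    {"dp":[-0.38,-0.37,0],"twist":[0,0,0],"fingers":0},
    {"dp":[-0.38,-0.37,0],"twist":[0,0,0],"fingers":0},
    {"dp":[-0.38,-0.37,0],"twist":[0,0,0],"fingers":0},
    {"dp":[0,0,0],"twist":[0,0,0],"fingers":0},
    {"dp":[0,0,0],"twist":[0,0,0],"fingers":0},
    {"dp":[0,0,0],"twist":[0,0,0],"fingers":0}
  ]
}}

```text
t: 15.0
ee_pos: [0.6341, 0.1638, 0.1295]
tcp_rot: [-0.002, 1.0, 0.001, -0.001]
force: [-0.4, -0.7, -0.2]
width: 0.0172
finger_force: 30.0
```

```bash
python3 -c "
from h import *
im,d,W=shot('wrist','w9'); e=get_state()['ee_pos']; print(e)
for r in range(240,290,5): print(r,W[r,252].round(3)-e.round(3))
for c,R in [((.636,.162),.023),((.602,.19),.027)]:
  r=np.hypot(W[...,0]-c[0],W[...,1]-c[1]); k=(r<R)&(abs(W[...,2]-.0215)<.003); P=W[k]; print(len(P),P.min(0),P.max(0),circ(P))
r=np.hypot(W[...,0]-.603,W[...,1]-.19); k=(r<.02)&(W[...,2]>.05)&(W[...,2]<.07);P=W[k];print('big',len(P),P.mean(0))
"
```

```text
[0.63412064 0.1639219  0.12959793]
240 [-0.007 -0.001  0.003]
245 [-0.006 -0.001  0.006]
250 [-0.005 -0.001  0.008]
255 [-0.003 -0.001  0.009]
260 [-0.004 -0.001  0.017]
265 [-0.004 -0.001  0.02 ]
270 [-0.002 -0.001  0.021]
275 [nan nan nan]
280 [ 0.003 -0.001  0.021]
285 [ 0.006 -0.001  0.02 ]
667 [0.61447793 0.13904244 0.01857812] [0.65867502 0.18315727 0.02315081] [0.6362902  0.16071761 0.01997069]
809 [0.57990342 0.16588975 0.01850523] [0.62774372 0.2136945  0.02443162] [0.6038187  0.18931504 0.02238625]
big 445 [0.60475928 0.19001568 0.05508171]
```

>>> {"api": "arm_command", "payload": {
  "deltas": [
    {"dp":[-0.02,-0.045,0.4],"twist":[0,0,0],"fingers":0},
    {"dp":[0,0,0.5],"twist":[0,0,0],"fingers":0},
    {"dp":[0,0,0.5],"twist":[0,0,0],"fingers":0},
    {"dp":[0,0,0.3],"twist":[0,0,0],"fingers":0},
    {"dp":[0,0,0.2],"twist":[0,0,0],"fingers":0},
    {"dp":[0,0,0.05],"twist":[0,0,0],"fingers":0},
    {"dp":[0,0,0],"twist":[0,0,0],"fingers":0},
    {"dp":[0,0,0],"twist":[0,0,0],"fingers":0}
  ]
}}

```text
t: 15.85
ee_pos: [0.6371, 0.1604, 0.0333]
tcp_rot: [-0.001, 1.0, 0.0, 0.001]
force: [0.5, -0.3, 0.1]
width: 0.0171
finger_force: 30.0
```

>>> {"api": "arm_command", "payload": {
  "deltas": [
    {"dp":[0.02,0,0.06],"twist":[0,0,0],"fingers":0},
    {"dp":[0,0,0.05],"twist":[0,0,0],"fingers":0},
    {"dp":[0,0,0],"twist":[0,0,0],"fingers":0},
    {"dp":[0,0,0],"twist":[0,0,0],"fingers":0}
  ]
}}

```text
t: 16.25
ee_pos: [0.6353, 0.16, 0.0267]
tcp_rot: [-0.001, 1.0, 0.0, -0.0]
force: [-0.7, 0.3, -0.7]
width: 0.0168
finger_force: 30.0
```

>>> {"api": "arm_command", "payload": {
  "deltas": [
    {"dp":[0,0,0],"twist":[0,0,0],"fingers":0.25},
    {"dp":[0,0,0],"twist":[0,0,0],"fingers":0.35},
    {"dp":[0,0,0],"twist":[0,0,0],"fingers":0.35},
    {"dp":[0,0,0],"twist":[0,0,0],"fingers":0.35},
    {"dp":[0,0,-0.2],"twist":[0,0,0],"fingers":0.35},
    {"dp":[0,0,-0.5],"twist":[0,0,0],"fingers":0.35},
    {"dp":[0,0,-0.8],"twist":[0,0,0],"fingers":0.35},
    {"dp":[0,0,-0.8],"twist":[0,0,0],"fingers":0.4},
    {"dp":[0.4,-0.24,0],"twist":[0,0,0],"fingers":0.4},
    {"dp":[0.4,-0.24,0],"twist":[0,0,0],"fingers":0.4},
    {"dp":[0.4,-0.24,0],"twist":[0,0,0],"fingers":0.4},
    {"dp":[0.4,-0.24,0],"twist":[0,0,0],"fingers":0.4},
    {"dp":[0.4,-0.24,0],"twist":[0,0,0],"fingers":0.4},
    {"dp":[0.4,-0.24,0],"twist":[0,0,0],"fingers":0.4},
    {"dp":[0.4,-0.24,0],"twist":[0,0,0],"fingers":0.4},
    {"dp":[0.4,-0.24,0],"twist":[0,0,0],"fingers":0.4},
    {"dp":[0.4,-0.24,0],"twist":[0,0,0],"fingers":0.4},
    {"dp":[0.4,-0.24,0],"twist":[0,0,0],"fingers":0.4},
    {"dp":[0,0,0],"twist":[0,0,0],"fingers":0.4},
    {"dp":[0,0,0],"twist":[0,0,0],"fingers":0.4}
  ]
}}

```text
t: 18.25
ee_pos: [0.4367, 0.04, 0.1423]
tcp_rot: [-0.001, 1.0, 0.0, 0.001]
force: [0.7, 0.8, 0.1]
width: 0.0353
finger_force: 0.0
```

```bash
python3 -c "
from h import *
im,d,W=shot('wrist','w10'); s=get_state(); e=s['ee_pos']; print(e,s['tcp_rot'])
r=np.hypot(W[...,0]-.429,W[...,1]-.040); 
k=(r<.018)&(W[...,2]>.09)&(W[...,2]<.115);P=W[k];print('knob',len(P),P.min(0),P.max(0),P.mean(0))
k=(r<.07)&(W[...,2]>.055)&(W[...,2]<.085);P=W[k];print('top',len(P),P.min(0),P.max(0),np.median(P[:,2]))
im2,_,_=shot('side','d10'); 
a=cv2.resize(im[:,:],(420,315)); b=cv2.resize(im2[120:190,210:300],(380,296),interpolation=cv2.INTER_CUBIC)
c=np.zeros((315,800,3),np.uint8); c[:,:420]=a; c[:296,420:]=b; cv2.imwrite('pics/w10b.png',c[...,::-1])
"
```

```text
[0.43735035 0.04049373 0.14225393] [-1.26589467e-03  9.99997979e-01  6.13473400e-04  1.43616371e-03]
knob 748 [0.42272784 0.02935746 0.09004697] [0.4405113  0.04669803 0.10525394] [0.43019896 0.03813531 0.10222502]
top 16352 [ 0.37503258 -0.01857702  0.0550037 ] [0.48588911 0.09472886 0.08481107] 0.06936706328698075
```

View pics/w10b.png

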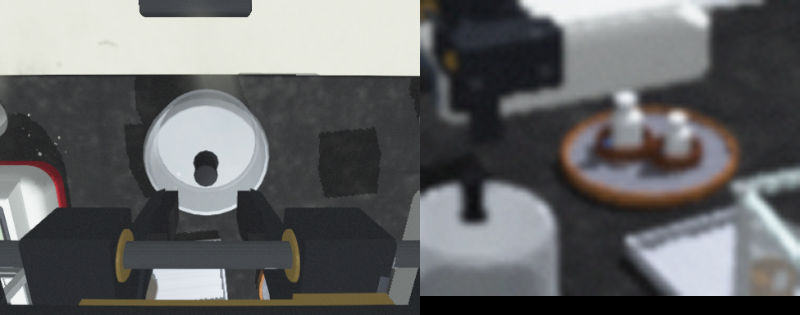

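Both weights stand upright in their sockets, at (627,130) and (678,140) in the right half. The cover's knob is at (205,168). I grasp the knob.

>>> {"api": "arm_command", "payload": {
  "squeeze": 25,
  "deltas": [
    {"dp":[0.11,-0.045,0.2],"twist":[0,0,0],"fingers":0.4},
    {"dp":[0,0,0.4],"twist":[0,0,0],"fingers":0.4},
    {"dp":[0,0,0.4],"twist":[0,0,0],"fingers":0.4},
    {"dp":[0,0,0.2],"twist":[0,0,0],"fingers":0.4},
    {"dp":[0,0,0.07],"twist":[0,0,0],"fingers":0.4},
    {"dp":[0,0,0],"twist":[0,0,0],"fingers":0.4},
    {"dp":[0,0,0],"twist":[0,0,0],"fingers":0},
    {"dp":[0,0,0],"twist":[0,0,0],"fingers":0},
    {"dp":[0,0,0],"twist":[0,0,0],"fingers":0},
    {"dp":[0,0,0],"twist":[0,0,0],"fingers":0},
    {"dp":[0,0,0],"twist":[0,0,0],"fingers":0}
  ]
}}

```text
t: 19.45
ee_pos: [0.4303, 0.0375, 0.0784]
tcp_rot: [-0.001, 1.0, 0.0, 0.0]
force: [0.9, 0.5, 0.4]
width: 0.0159
finger_force: 25.0
```

>>> {"api": "arm_command", "payload": {
  "deltas": [
    {"dp":[0,0,-0.2],"twist":[0,0,0],"fingers":0},
    {"dp":[0,0,-0.4],"twist":[0,0,0],"fingers":0},
    {"dp":[0,0,-0.6],"twist":[0,0,0],"fingers":0},
    {"dp":[0,0,-0.6],"twist":[0,0,0],"fingers":0},
    {"dp":[-0.31,0.23,0],"twist":[0,0,0],"fingers":0},
    {"dp":[-0.31,0.23,0],"twist":[0,0,0],"fingers":0},
    {"dp":[-0.31,0.23,0],"twist":[0,0,0],"fingers":0},
    {"dp":[-0.31,0.23,0],"twist":[0,0,0],"fingers":0},
    {"dp":[-0.31,0.23,0],"twist":[0,0,0],"fingers":0},
    {"dp":[-0.31,0.23,0],"twist":[0,0,0],"fingers":0},
    {"dp":[-0.31,0.23,0],"twist":[0,0,0],"fingers":0},
    {"dp":[-0.31,0.23,0],"twist":[0,0,0],"fingers":0},
    {"dp":[-0.31,0.23,0],"twist":[0,0,0],"fingers":0},
    {"dp":[-0.31,0.23,0],"twist":[0,0,0],"fingers":0},
    {"dp":[-0.31,0.23,0],"twist":[0,0,0],"fingers":0},
    {"dp":[-0.31,0.23,0],"twist":[0,0,0],"fingers":0},
    {"dp":[0,0,0],"twist":[0,0,0],"fingers":0},
    {"dp":[0,0,0],"twist":[0,0,0],"fingers":0},
    {"dp":[0,0,0],"twist":[0,0,0],"fingers":0}
  ]
}}

```text
t: 21.35
ee_pos: [0.6147, 0.1745, 0.1678]
tcp_rot: [-0.001, 1.0, -0.001, -0.001]
force: [0.2, 0.6, -0.6]
width: 0.0163
finger_force: 25.0
```

```bash
python3 -c "
from h import *
im,d,W=shot('wrist','w11'); s=get_state(); e=s['ee_pos']; print(e,s['tcp_rot'],s['width'])
r=np.hypot(W[...,0]-e[0],W[...,1]-e[1]); z=W[...,2]-e[2]
k=(r<.065)&(z<0)&(z>-.03);P=W[k];print('covertop',len(P),P.min(0)-e,P.max(0)-e)
A=np.c_[P[:,:2]-e[:2],np.ones(len(P))]; m=abs(P[:,2]-np.median(P[:,2]))<.004; print('plane slope',np.linalg.lstsq(A[m],P[m,2]-e[2],rcond=None)[0])
im2,_,W2=shot('side','d11')
r2=np.hypot(W2[...,0]-.62,W2[...,1]-.176); hsv=cv2.cvtColor(im2,cv2.COLOR_RGB2HSV)
k=(r2<.08)&(r2>.06)&(abs(W2[...,2]-.012)<.008)&(hsv[...,1]>90)&(hsv[...,0]<25); print('rim side',k.sum(),circ(W2[k],.068))
r3=np.hypot(W2[...,0]-e[0],W2[...,1]-e[1]);k=(r3<.075)&(W2[...,2]>e[2]-.085)&(W2[...,2]<e[2]-.004); P=W2[k]; print('cover side',len(P),P.min(0),P.max(0),((P.min(0)+P.max(0))/2))
"
```

```text
[0.61482894 0.17456049 0.16797136] [-8.57734536e-04  9.99999155e-01 -6.51561939e-04 -7.27765083e-04] 0.016606108271542765
covertop 18588 [-0.05588843 -0.05678942 -0.02991298] [ 3.0769540e-02  5.6809948e-02 -1.9663190e-05]
plane slope [ 0.02002437  0.00090697 -0.00881771]
rim side 140 [0.61853229 0.17868443]
cover side 956 [0.55626114 0.11658916 0.0918183 ] [0.66642669 0.22332159 0.16392332] [0.61134392 0.16995538 0.12787081]
```

>>> {"api": "arm_command", "payload": {
  "deltas": [
    {"dp":[-0.065,0.02,0.2],"twist":[0,0,0],"fingers":0},
    {"dp":[0,0,0.3],"twist":[0,0,0],"fingers":0},
    {"dp":[0,0,0.3],"twist":[0,0,0],"fingers":0},
    {"dp":[0,0,0.3],"twist":[0,0,0],"fingers":0},
    {"dp":[0,0,0.2],"twist":[0,0,0],"fingers":0},
    {"dp":[0,0,0.1],"twist":[0,0,0],"fingers":0},
    {"dp":[0,0,0],"twist":[0,0,0],"fingers":0},
    {"dp":[0,0,0],"twist":[0,0,0],"fingers":0}
  ]
}}

```text
t: 22.25
ee_pos: [0.6194, 0.177, 0.0985]
tcp_rot: [-0.001, 1.0, 0.0, 0.0]
force: [-0.6, -0.4, -1.4]
width: 0.0162
finger_force: 25.0
```

>>> {"api": "arm_command", "payload": {
  "deltas": [
    {"dp":[0.02,-0.02,0.1],"twist":[0,0,0],"fingers":0},
    {"dp":[0,0,0.1],"twist":[0,0,0],"fingers":0},
    {"dp":[0,0,0.03],"twist":[0,0,0],"fingers":0},
    {"dp":[0,0,0],"twist":[0,0,0],"fingers":0},
    {"dp":[0,0,0],"twist":[0,0,0],"fingers":0}
  ]
}}

```text
t: 22.75
ee_pos: [0.6182, 0.1758, 0.0868]
tcp_rot: [-0.001, 1.0, 0.0, 0.0]
force: [0.4, 0.8, -1.3]
width: 0.0164
finger_force: 25.0
```

>>> {"api": "arm_command", "payload": {
  "deltas": [
    {"dp":[0,0,0.01],"twist":[0,0,0],"fingers":0},
    {"dp":[0,0,0],"twist":[0,0,0],"fingers":0.4},
    {"dp":[0,0,0],"twist":[0,0,0],"fingers":0.4},
    {"dp":[0,0,0],"twist":[0,0,0],"fingers":0.4},
    {"dp":[0,0,-0.3],"twist":[0,0,0],"fingers":0.4},
    {"dp":[0,0,-0.5],"twist":[0,0,0],"fingers":0.4},
    {"dp":[0,0,-0.5],"twist":[0,0,0],"fingers":0.4},
    {"dp":[0.36,0.19,0],"twist":[0,0,0],"fingers":0.9},
    {"dp":[0.36,0.19,0],"twist":[0,0,0],"fingers":0.9},
    {"dp":[0.36,0.19,0],"twist":[0,0,0],"fingers":0.9},
    {"dp":[0.36,0.19,0],"twist":[0,0,0],"fingers":0.9},
    {"dp":[0.36,0.19,0],"twist":[0,0,0],"fingers":0.9},
    {"dp":[0.36,0.19,0],"twist":[0,0,0],"fingers":0.9},
    {"dp":[0.36,0.19,0],"twist":[0,0,0],"fingers":0.9},
    {"dp":[0.36,0.19,0],"twist":[0,0,0],"fingers":0.9},
    {"dp":[0.36,0.19,0],"twist":[0,0,0],"fingers":0.9},
    {"dp":[0.36,0.19,0],"twist":[0,0,0],"fingers":0.9},
    {"dp":[0.36,0.19,0],"twist":[0,0,0],"fingers":0.9},
    {"dp":[0.36,0.19,0],"twist":[0,0,0],"fingers":0.9},
    {"dp":[0,0,0],"twist":[0,0,0],"fingers":0.9}
  ]
}}

```text
t: 24.75
ee_pos: [0.3997, 0.2914, 0.1524]
tcp_rot: [-0.004, 1.0, 0.001, -0.0]
force: [-0.4, -0.3, -0.1]
width: 0.0797
finger_force: 0.0
```

```bash
python3 -c "
from h import *
im,d,W=shot('wrist','w12'); s=get_state(); e=s['ee_pos']; print(e,s['tcp_rot'],s['width'],s['joint_positions'])
r=np.hypot(W[...,0]-.401,W[...,1]-.290); k=(r<.035)&(W[...,2]>.034)&(W[...,2]<.05);P=W[k];print('cup',P.min(0),P.max(0),(P.min(0)+P.max(0))/2,circ(P))
im2,_,W=shot('side','d12'); r=np.hypot(W[...,0]-.619,W[...,1]-.176); k=(r<.04)&(W[...,2]>.07)&(W[...,2]<.09);P=W[k]
A=np.c_[P[:,:2]-[.619,.176],np.ones(len(P))]; print('cover plane',len(P),np.linalg.lstsq(A,P[:,2],rcond=None)[0])
z=np.load('pics/side0.npz')['W']; k=(np.hypot(z[...,0]-.43,z[...,1]-.04)<.04)&(z[...,2]>.06)&(z[...,2]<.09);P=z[k]; A=np.c_[P[:,:2]-[.43,.04],np.ones(len(P))]; print('cover before',np.linalg.lstsq(A,P[:,2],rcond=None)[0])
cv2.imwrite('pics/d12b.png',cv2.resize(im2[90:190,190:330],(700,500),interpolation=cv2.INTER_CUBIC)[...,::-1])
"
```

```text
[0.40149036 0.2902606  0.15222576] [-2.45438598e-03  9.99996740e-01  4.92792360e-04  5.03003388e-04] 0.07913201015185219 [-0.53003742  0.67404861 -0.30286035  2.03170848  0.40555556  0.49134459
  0.44459123]
cup [0.37722831 0.26631986 0.03405772] [0.42370817 0.31310741 0.03977359] [0.40046824 0.28971363 0.03691565] [0.40044475 0.28988017 0.02157043]
cover plane 198 [-0.00819082  0.01925803  0.08067177]
cover before [-0.00620742 -0.00756205  0.07286554]
```

View pics/d12b.png

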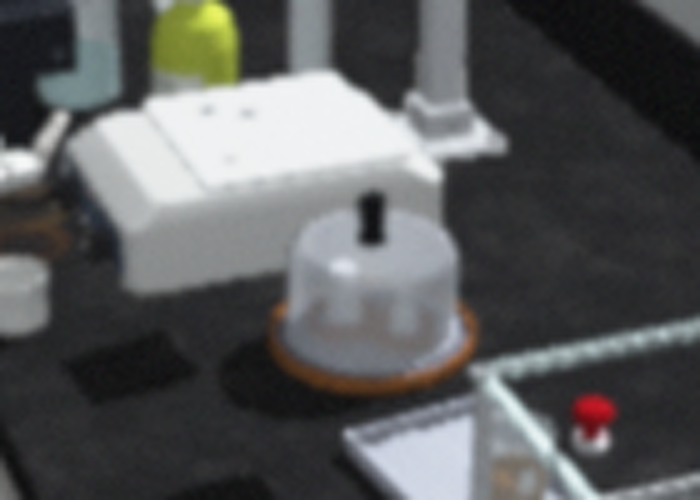

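The cover sits flat inside the rim around (375,290), with both weights visible through it and its top plane 8 mm higher than before. Next is the clean cup.

>>> {"api": "arm_command", "payload": {
  "squeeze": 8,
  "deltas": [
    {"dp":[0.02,-0.01,0.4],"twist":[0,0,0],"fingers":0.9},
    {"dp":[0,0,0.5],"twist":[0,0,0],"fingers":0.9},
    {"dp":[0,0,0.5],"twist":[0,0,0],"fingers":0.9},
    {"dp":[0,0,0.5],"twist":[0,0,0],"fingers":0.9},
    {"dp":[0,0,0.4],"twist":[0,0,0],"fingers":0.9},
    {"dp":[0,0,0.3],"twist":[0,0,0],"fingers":0.9},
    {"dp":[0,0,0.15],"twist":[0,0,0],"fingers":0.9},
    {"dp":[0,0,0],"twist":[0,0,0],"fingers":0.9},
    {"dp":[0,0,0],"twist":[0,0,0],"fingers":0.4},
    {"dp":[0,0,0],"twist":[0,0,0],"fingers":0.4},
    {"dp":[0,0,0],"twist":[0,0,0],"fingers":0.4},
    {"dp":[0,0,0],"twist":[0,0,0],"fingers":0.4},
    {"dp":[0,0,0],"twist":[0,0,0],"fingers":0.4},
    {"dp":[0,0,0],"twist":[0,0,0],"fingers":0.4}
  ]
}}

```text
t: 26.25
ee_pos: [0.401, 0.289, 0.014]
tcp_rot: [-0.001, 1.0, 0.0, 0.0]
force: [-0.5, 0.5, 1.6]
width: 0.0421
finger_force: 7.6
```

>>> {"api": "arm_command", "payload": {
  "deltas": [
    {"dp":[0,0,-0.2],"twist":[0,0,0],"fingers":0.4},
    {"dp":[0,0,-0.5],"twist":[0,0,0],"fingers":0.4},
    {"dp":[0,0,-0.7],"twist":[0,0,0],"fingers":0.4},
    {"dp":[0,0,-0.7],"twist":[0,0,0],"fingers":0.4},
    {"dp":[0,0,-0.8],"twist":[0,0,0],"fingers":0.4},
    {"dp":[-0.1,-0.4,0],"twist":[0,0,0],"fingers":0.4},
    {"dp":[-0.1,-0.7,0],"twist":[0,0,0],"fingers":0.4},
    {"dp":[-0.1,-0.7,0],"twist":[0,0,0],"fingers":0.4},
    {"dp":[-0.1,-0.7,0],"twist":[0,0,0],"fingers":0.4},
    {"dp":[0,-0.7,0],"twist":[0,0,0],"fingers":0.4},
    {"dp":[0,-0.7,0],"twist":[0,0,0],"fingers":0.4},
    {"dp":[0,-0.7,0],"twist":[0,0,0],"fingers":0.4},
    {"dp":[0,-0.7,0],"twist":[0,0,0],"fingers":0.4},
    {"dp":[0,-0.7,0],"twist":[0,0,0],"fingers":0.4},
    {"dp":[0,-0.7,0],"twist":[0,0,0],"fingers":0.4},
    {"dp":[0,-0.5,0],"twist":[0,0,0],"fingers":0.4},
    {"dp":[0,0,0],"twist":[0,0,0],"fingers":0.4},
    {"dp":[0,0,0],"twist":[0,0,0],"fingers":0.4}
  ]
}}

```text
t: 28.05
ee_pos: [0.4215, -0.0713, 0.1591]
tcp_rot: [-0.0, 1.0, 0.0, 0.0]
force: [1.1, 0.5, 0.7]
width: 0.0427
finger_force: 7.8
```

```bash
python3 -c "
from h import *
s=get_state(); print(s['ee_pos'],s['joint_positions'],s['width'],s['finger_force'])
W=np.load('pics/side0.npz')['W']
for x in np.arange(.43,.6,.02):
  k=(abs(W[...,0]-x)<.01)&(W[...,1]>-.33)&(W[...,1]<-.11)&(W[...,2]<.25); print(round(x,2),np.nanmax(W[k][:,2]).round(3))
k=(W[...,2]>.013)&(W[...,2]<.021)&(abs(W[...,0]-.48)<.09)&(W[...,1]<-.335)&(W[...,1]>-.5)&(W[...,0]<.55)
print(cv2.minAreaRect((W[k][:,:2]*1000).astype(np.float32)))
im,d,W=shot('wrist','w13')
r=np.hypot(W[...,0]-.403,W[...,1]+.199); k=(r<.04)&(W[...,2]>.034)&(W[...,2]<.05);P=W[k]
if len(P): print('used',len(P),P.min(0),P.max(0),circ(P))
"
```

```text
[ 0.42151785 -0.07127     0.15911031] [ 0.30912952  0.61448024 -0.38699939  2.21353446  0.57767414  0.40944464
  1.02067751] 0.042693605901851533 7.759202201150401
0.43 0.041
0.45 0.077
0.47 0.082
0.49 0.082
0.51 0.083
0.53 0.081
0.55 0.176
0.57 0.195
0.59 0.192
((481.44293212890625, -423.8026428222656), (82.87205505371094, 152.40328979492188), 16.664522171020508)
used 908 [ 0.37576057 -0.23020566  0.03400524] [ 0.42994252 -0.17414849  0.04026181] [ 0.40275242 -0.20143957  0.0256936 ]
```

>>> {"api": "arm_command", "payload": {
  "deltas": [
    {"dp":[0,0,0],"twist":[0,0,1],"fingers":0.4},
    {"dp":[0,0,0],"twist":[0,0,1],"fingers":0.4},
    {"dp":[0,0,0],"twist":[0,0,1],"fingers":0.4},
    {"dp":[0,0,0],"twist":[0,0,1],"fingers":0.4},
    {"dp":[0,0,0],"twist":[0,0,1],"fingers":0.4},
    {"dp":[0,0,0],"twist":[0,0,1],"fingers":0.4},
    {"dp":[0,0,0],"twist":[0,0,1],"fingers":0.4},
    {"dp":[0,0,0],"twist":[0,0,1],"fingers":0.4},
    {"dp":[0,0,0],"twist":[0,0,1],"fingers":0.4},
    {"dp":[0,0,0],"twist":[0,0,1],"fingers":0.4},
    {"dp":[0,0,0],"twist":[0,0,1],"fingers":0.4},
    {"dp":[0,0,0],"twist":[0,0,1],"fingers":0.4},
    {"dp":[0,0,0],"twist":[0,0,1],"fingers":0.4},
    {"dp":[0,0,0],"twist":[0,0,1],"fingers":0.4},
    {"dp":[0,0,0],"twist":[0,0,1],"fingers":0.4},
    {"dp":[0,0,0],"twist":[0,0,0],"fingers":0.4}
  ]
}}

```text
t: 29.7
ee_pos: [0.4218, -0.0693, 0.1589]
tcp_rot: [0.705, 0.709, 0.0, -0.0]
force: [-0.1, -0.4, -0.2]
width: 0.0426
finger_force: 7.8
```

>>> {"api": "arm_command", "payload": {
  "deltas": [
    {"dp":[-0.4,0,0],"twist":[0,0,0],"fingers":0.4},
    {"dp":[-0.6,0,0],"twist":[0,0,0],"fingers":0.4},
    {"dp":[-0.6,0,0],"twist":[0,0,0],"fingers":0.4},
    {"dp":[-0.6,0,0],"twist":[0,0,0],"fingers":0.4},
    {"dp":[-0.6,0,0],"twist":[0,0,0],"fingers":0.4},
    {"dp":[-0.6,0,0],"twist":[0,0,0],"fingers":0.4},
    {"dp":[-0.6,0,0],"twist":[0,0,0],"fingers":0.4},
    {"dp":[-0.6,0.1,0],"twist":[0,0,0],"fingers":0.4},
    {"dp":[-0.6,0.2,0],"twist":[0,0,0],"fingers":0.4},
    {"dp":[-0.6,0.2,0],"twist":[0,0,0],"fingers":0.4},
    {"dp":[-0.6,0.2,0],"twist":[0,0,0],"fingers":0.4},
    {"dp":[-0.6,0.2,0],"twist":[0,0,0],"fingers":0.4},
    {"dp":[-0.6,0.1,0],"twist":[0,0,0],"fingers":0.4},
    {"dp":[-0.5,0,0],"twist":[0,0,0],"fingers":0.4},
    {"dp":[0,0,0],"twist":[0,0,0],"fingers":0.4},
    {"dp":[0,0,0],"twist":[0,0,0],"fingers":0.4},
    {"dp":[0,0,0],"twist":[0,0,0],"fingers":0.4}
  ]
}}

```text
t: 31.4
ee_pos: [0.4733, -0.4738, 0.1585]
tcp_rot: [0.705, 0.709, 0.001, -0.001]
force: [0.3, 0.6, 0.1]
width: 0.0429
finger_force: 7.8
```

```bash
python3 -c "
from h import *
im,d,W=shot('wrist','w14'); s=get_state(); e=s['ee_pos']; print(e,s['tcp_rot'],s['width'],s['joint_positions'])
cv2.imwrite('pics/w14b.png',im[...,::-1])
"
```

```text
[ 0.47327396 -0.47391571  0.15863199] [ 7.05202429e-01  7.09005513e-01  5.93358322e-04 -6.03538095e-04] 0.04251914066155492 [ 0.76933491  0.8398724  -0.09998594  1.49112501  0.10038127  0.81671436
  0.63891577]
```

View pics/w14b.png

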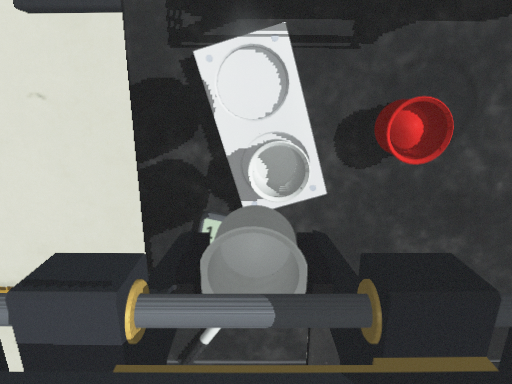

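The stand's free recess is at (252,83) and the taken one, with its cup, at (278,168). The held cup is upright at (254,260). The red decoy is at (414,130).

```bash
python3 -c "
from h import *
print(ray('wrist','w14',252.5,83,.018),ray('wrist','w14',252.5,44,.018),ray('wrist','w14',252.5,121,.018),ray('wrist','w14',216,83,.018),ray('wrist','w14',289,83,.018))
W=np.load('pics/w14.npz')['W']; e=np.array([.4733,-.4739,.1586])
k=(W[...,0]>.42)&(W[...,0]<.55)&(W[...,1]>-.5)&(W[...,1]<-.34)&(abs(W[...,2]-.018)<.003); P=W[k]; print(cv2.minAreaRect((P[:,:2]*1000).astype(np.float32)))
k=(np.hypot(W[...,0]-.4708,W[...,1]+.3884)<.025)&(W[...,2]<.025); print('floor',np.median(W[k][:,2]))
r=np.hypot(*(W[...,:2]-e[:2]).transpose(2,0,1)); k=(r<.035)&(W[...,2]>e[2]+.015)&(W[...,2]<e[2]+.035); P=W[k]; print('held',P.min(0)-e,P.max(0)-e,circ(P)-np.r_[e[:2],0])
"
```

```text
[ 0.4717 -0.3912  0.018 ] [ 0.4715 -0.361   0.018 ] [ 0.4719 -0.4225  0.018 ] [ 0.4411 -0.3914  0.018 ] [ 0.5023 -0.391   0.018 ]
((481.2436218261719, -427.1495666503906), (78.45699310302734, 150.3269500732422), 16.726314544677734)
floor 0.009584836954094067
held [-0.0336344  -0.01480692  0.01500467] [0.03334202 0.02284737 0.03497764] [-0.00085177 -0.00021704  0.02285737]
```

>>> {"api": "arm_command", "payload": {
  "deltas": [
    {"dp":[0.4,-0.04,0],"twist":[0,0,0],"fingers":0.4},
    {"dp":[0.6,0,0],"twist":[0,0,0],"fingers":0.4},
    {"dp":[0.45,0,0],"twist":[0,0,0],"fingers":0.4},
    {"dp":[0.2,0,0],"twist":[0,0,0],"fingers":0.4},
    {"dp":[0,0,0.3],"twist":[0,0,0],"fingers":0.4},
    {"dp":[0,0,0.5],"twist":[0,0,0],"fingers":0.4},
    {"dp":[0,0,0.5],"twist":[0,0,0],"fingers":0.4},
    {"dp":[0,0,0.5],"twist":[0,0,0],"fingers":0.4},
    {"dp":[0,0,0.3],"twist":[0,0,0],"fingers":0.4},
    {"dp":[0,0,0.2],"twist":[0,0,0],"fingers":0.4},
    {"dp":[0,0,0],"twist":[0,0,0],"fingers":0.4},
    {"dp":[0,0,0],"twist":[0,0,0],"fingers":0.4}
  ]
}}

```text
t: 32.65
ee_pos: [0.4708, -0.394, 0.0443]
tcp_rot: [0.706, 0.708, 0.0, 0.001]
force: [0.2, 0.6, 0.3]
width: 0.0426
finger_force: 7.8
```

>>> {"api": "arm_command", "payload": {
  "deltas": [
    {"dp":[0.05,0.01,0.15],"twist":[0,0,0],"fingers":0.4},
    {"dp":[0,0,0.15],"twist":[0,0,0],"fingers":0.4},
    {"dp":[0,0,0.06],"twist":[0,0,0],"fingers":0.4},
    {"dp":[0,0,0],"twist":[0,0,0],"fingers":0.4},
    {"dp":[0,0,0],"twist":[0,0,0],"fingers":0.4}
  ]
}}

```text
t: 33.15
ee_pos: [0.4708, -0.3912, 0.0257]
tcp_rot: [0.706, 0.708, -0.0, -0.0]
force: [-0.2, 0.8, -0.2]
width: 0.042
finger_force: 7.8
```

>>> {"api": "arm_command", "payload": {
  "deltas": [
    {"dp":[0,0,0.025],"twist":[0,0,0],"fingers":0.4},
    {"dp":[0,0,0],"twist":[0,0,0],"fingers":0.4},
    {"dp":[0,0,0],"twist":[0,0,0],"fingers":0.6},
    {"dp":[0,0,0],"twist":[0,0,0],"fingers":0.7},
    {"dp":[0,0,0],"twist":[0,0,0],"fingers":0.7},
    {"dp":[0,0,-0.2],"twist":[0,0,0],"fingers":0.7},
    {"dp":[0,0,-0.4],"twist":[0,0,0],"fingers":0.7},
    {"dp":[0,0,-0.7],"twist":[0,0,0],"fingers":0.9},
    {"dp":[0,0,-0.7],"twist":[0,0,0],"fingers":0.9},
    {"dp":[0,0,-0.7],"twist":[0,0,0],"fingers":0.9},
    {"dp":[-0.5,0,0],"twist":[0,0,0],"fingers":0.9},
    {"dp":[-0.5,0,0],"twist":[0,0,0],"fingers":0.9},
    {"dp":[-0.5,0,0],"twist":[0,0,0],"fingers":0.9},
    {"dp":[0,0,0],"twist":[0,0,0],"fingers":0.9},
    {"dp":[0,0,0],"twist":[0,0,0],"fingers":0.9}
  ]
}}

```text
t: 34.65
ee_pos: [0.4707, -0.4661, 0.1598]
tcp_rot: [0.707, 0.708, 0.0, -0.0]
force: [-0.7, 0.1, 0.5]
width: 0.0793
finger_force: 0.0
```

```bash
python3 -c "
from h import *
im,d,W=shot('wrist','w15'); s=get_state(); e=s['ee_pos']; print(e,s['tcp_rot'],s['width'])
for c in [(.471,-.3915),(.492,-.4625)]:
  r=np.hypot(W[...,0]-c[0],W[...,1]-c[1]); k=(r<.033)&(W[...,2]>.043)&(W[...,2]<.055);P=W[k];print('cup',len(P),P.min(0),P.max(0),circ(P)); A=np.c_[P[:,:2]-c,np.ones(len(P))]; print(np.linalg.lstsq(A,P[:,2],rcond=None)[0])
cv2.imwrite('pics/w15b.png',im[:,:,::-1])
"
```

```text
[ 0.47108711 -0.46500793  0.15967421] [ 7.06172886e-01  7.08039181e-01  4.84287204e-04 -3.72760831e-04] 0.07921234374229943
cup 971 [ 0.44775873 -0.4152292   0.04307976] [ 0.49435754 -0.36904774  0.05008225] [ 0.47123386 -0.39218061  0.02145117]
[ 0.00200847 -0.0009343   0.04712844]
cup 885 [ 0.4683684  -0.48578196  0.04313854] [ 0.5185894  -0.43524994  0.050063  ] [ 0.49301316 -0.46032648  0.02350834]
[-0.00289219  0.01110587  0.04710866]
```

View pics/w15b.png

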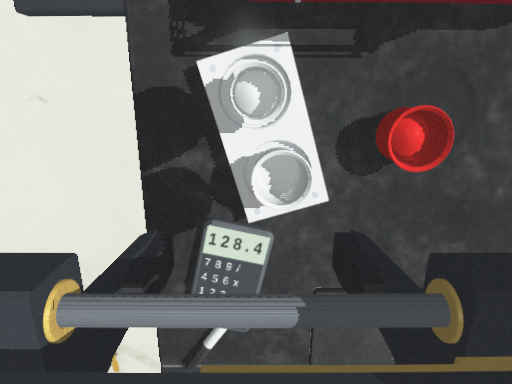

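The clean cup stands in the free recess at (256,92), rim level, and the neighbouring cup is undisturbed at (281,177). That uses up my pictures, so from here I rely on numbers only. The used cup is last.

>>> {"api": "arm_command", "payload": {
  "deltas": [
    {"dp":[0,0,0],"twist":[0,0,-1],"fingers":0.95},
    {"dp":[0,0,0],"twist":[0,0,-1],"fingers":0.95},
    {"dp":[0,0,0],"twist":[0,0,-1],"fingers":0.95},
    {"dp":[0,0,0],"twist":[0,0,-1],"fingers":0.95},
    {"dp":[0,0,0],"twist":[0,0,-1],"fingers":0.95},
    {"dp":[0,0,0],"twist":[0,0,-1],"fingers":0.95},
    {"dp":[0,0,0],"twist":[0,0,-1],"fingers":0.95},
    {"dp":[0,0,0],"twist":[0,0,-1],"fingers":0.95},
    {"dp":[0,0,0],"twist":[0,0,-1],"fingers":0.95},
    {"dp":[0,0,0],"twist":[0,0,-1],"fingers":0.95},
    {"dp":[0,0,0],"twist":[0,0,-1],"fingers":0.95},
    {"dp":[0,0,0],"twist":[0,0,-1],"fingers":0.95},
    {"dp":[0,0,0],"twist":[0,0,-1],"fingers":0.95},
    {"dp":[0,0,0],"twist":[0,0,-1],"fingers":0.95},
    {"dp":[0,0,0],"twist":[0,0,-1],"fingers":0.95},
    {"dp":[0,0,0],"twist":[0,0,0],"fingers":0.95}
  ]
}}

```text
t: 36.3
ee_pos: [0.4713, -0.4646, 0.1596]
tcp_rot: [-0.002, 1.0, 0.001, 0.0]
force: [-0.4, -0.1, -1.0]
width: 0.0836
finger_force: 0.0
```

>>> {"api": "arm_command", "payload": {
  "deltas": [
    {"dp":[0.14,0.5,0],"twist":[0,0,0],"fingers":0.95},
    {"dp":[0.14,0.5,0],"twist":[0,0,0],"fingers":0.95},
    {"dp":[0.14,0.5,0],"twist":[0,0,0],"fingers":0.95},
    {"dp":[0.14,0.5,0],"twist":[0,0,0],"fingers":0.95},
    {"dp":[0.14,0.5,0],"twist":[0,0,0],"fingers":0.95},
    {"dp":[0.14,0.5,0],"twist":[0,0,0],"fingers":0.95},
    {"dp":[0.14,0.5,0],"twist":[0,0,0],"fingers":0.95},
    {"dp":[0.14,0.5,0],"twist":[0,0,0],"fingers":0.95},
    {"dp":[0.14,0.5,0],"twist":[0,0,0],"fingers":0.95},
    {"dp":[0.14,0.5,0],"twist":[0,0,0],"fingers":0.95},
    {"dp":[0,0.27,0],"twist":[0,0,0],"fingers":0.95},
    {"dp":[0,0,0],"twist":[0,0,0],"fingers":0.95},
    {"dp":[0,0,0],"twist":[0,0,0],"fingers":0.95},
    {"dp":[0,0,0],"twist":[0,0,0],"fingers":0.95}
  ]
}}

```text
t: 37.7
ee_pos: [0.4006, -0.2036, 0.1595]
tcp_rot: [-0.0, 1.0, -0.0, 0.0]
force: [-0.1, -0.6, -0.4]
width: 0.0838
finger_force: 0.0
```

```bash
python3 -c "
from h import *
im,d,W=shot('wrist','w16'); s=get_state(); e=s['ee_pos']; print(e,s['tcp_rot'],s['width'],s['joint_positions'])
r=np.hypot(W[...,0]-.4027,W[...,1]+.2014); k=(r<.037)&(W[...,2]>.034)&(W[...,2]<.05);P=W[k];print('cup',len(P),P.min(0),P.max(0),circ(P))
k=(r<.012); print('inside colour',np.median(im[k],axis=0))
k=(W[...,1]<-.11)&(W[...,1]>-.31)&(W[...,2]>.05)&(W[...,2]<.12)&(W[...,0]<.5)&(W[...,0]>.41); P=W[k]; print('balance',P.min(0),P.max(0),np.percentile(P[:,0],1))
"
```

```text
[ 0.40053707 -0.20369869  0.15943261] [ 1.66336307e-05  9.99999963e-01 -2.06990506e-04  1.74640334e-04] 0.08386332801413064 [ 0.64130277  0.63636012 -0.4288933   2.15110865  0.58221177  0.46672876
  1.32826799]
cup 843 [ 0.37525585 -0.22967244  0.03406608] [ 0.43035015 -0.17472842  0.0399425 ] [ 0.40258967 -0.20217803  0.02553209]
inside colour [236. 139.  63.]
balance [ 0.44779254 -0.28313208  0.05000302] [ 0.49478565 -0.12192499  0.07952013] 0.4487350831916042
```

>>> {"api": "arm_command", "payload": {
  "squeeze": 8,
  "deltas": [
    {"dp":[0,0.03,0.4],"twist":[0,0,0],"fingers":0.95},
    {"dp":[0,0,0.5],"twist":[0,0,0],"fingers":0.95},
    {"dp":[0,0,0.5],"twist":[0,0,0],"fingers":0.95},
    {"dp":[0,0,0.5],"twist":[0,0,0],"fingers":0.95},
    {"dp":[0,0,0.4],"twist":[0,0,0],"fingers":0.95},
    {"dp":[0,0,0.3],"twist":[0,0,0],"fingers":0.95},
    {"dp":[0,0,0.2],"twist":[0,0,0],"fingers":0.95},
    {"dp":[0,0,0.06],"twist":[0,0,0],"fingers":0.95},
    {"dp":[0,0,0],"twist":[0,0,0],"fingers":0.95},
    {"dp":[0,0,0],"twist":[0,0,0],"fingers":0.95}
  ]
}}

```text
t: 38.75
ee_pos: [0.4015, -0.2025, 0.0205]
tcp_rot: [-0.001, 1.0, 0.0, -0.001]
force: [1.0, 0.0, -0.0]
width: 0.0836
finger_force: 0.0
```

>>> {"api": "arm_command", "payload": {
  "deltas": [
    {"dp":[0,0,0],"twist":[0,0,0],"fingers":0.5},
    {"dp":[0,0,0],"twist":[0,0,0],"fingers":0.5},
    {"dp":[0,0,0],"twist":[0,0,0],"fingers":0.5},
    {"dp":[0,0,0],"twist":[0,0,0],"fingers":0.5},
    {"dp":[0,0,0],"twist":[0,0,0],"fingers":0.5},
    {"dp":[0,0,0],"twist":[0,0,0],"fingers":0.5}
  ]
}}

```text
t: 39.35
ee_pos: [0.4015, -0.2019, 0.0208]
tcp_rot: [-0.001, 1.0, 0.0, -0.001]
force: [0.3, 0.4, 3.0]
width: 0.0526
finger_force: 7.8
```

The grip is 5 mm too high, on the rim (width 52.6 mm). I open, lower and re-grip.

>>> {"api": "arm_command", "payload": {
  "squeeze": 8,
  "deltas": [
    {"dp":[0,0,0],"twist":[0,0,0],"fingers":0.9},
    {"dp":[0,0,0],"twist":[0,0,0],"fingers":0.9},
    {"dp":[0,0,0],"twist":[0,0,0],"fingers":0.9},
    {"dp":[0,0,0.06],"twist":[0,0,0],"fingers":0.9},
    {"dp":[0,0,0.05],"twist":[0,0,0],"fingers":0.9},
    {"dp":[0,0,0],"twist":[0,0,0],"fingers":0.9},
    {"dp":[0,0,0],"twist":[0,0,0],"fingers":0.5},
    {"dp":[0,0,0],"twist":[0,0,0],"fingers":0.5},
    {"dp":[0,0,0],"twist":[0,0,0],"fingers":0.5},
    {"dp":[0,0,0],"twist":[0,0,0],"fingers":0.5},
    {"dp":[0,0,0],"twist":[0,0,0],"fingers":0.5},
    {"dp":[0,0,0],"twist":[0,0,0],"fingers":0.5}
  ]
}}

```text
t: 40.55
ee_pos: [0.4015, -0.2019, 0.0152]
tcp_rot: [-0.001, 1.0, 0.0, -0.001]
force: [-0.3, -0.3, 1.9]
width: 0.051
finger_force: 7.8
```

>>> {"api": "arm_command", "payload": {
  "deltas": [
    {"dp":[0,0,-0.2],"twist":[0,0,0],"fingers":0.5},
    {"dp":[0,0,-0.4],"twist":[0,0,0],"fingers":0.5},
    {"dp":[0,0,-0.7],"twist":[0,0,0],"fingers":0.5},
    {"dp":[0,0,-0.7],"twist":[0,0,0],"fingers":0.5},
    {"dp":[0,0,-0.7],"twist":[0,0,0],"fingers":0.5},
    {"dp":[0,0,-0.6],"twist":[0,0,0],"fingers":0.5},
    {"dp":[0,0.4,0],"twist":[0,0,0],"fingers":0.5},
    {"dp":[-0.1,0.6,0],"twist":[0,0,0],"fingers":0.5},
    {"dp":[-0.1,0.6,0],"twist":[0,0,0],"fingers":0.5},
    {"dp":[-0.1,0.6,0],"twist":[0,0,0],"fingers":0.5},
    {"dp":[-0.1,0.5,0],"twist":[0,0,0],"fingers":0.5},
    {"dp":[0,0.45,0],"twist":[0,0,0],"fingers":0.5},
    {"dp":[0,0,0],"twist":[0,0,0],"fingers":0.5}
  ]
}}

```text
t: 41.85
ee_pos: [0.4219, -0.0416, 0.1718]
tcp_rot: [-0.004, 1.0, 0.001, -0.001]
force: [-0.2, -0.0, -0.7]
width: 0.0512
finger_force: 7.9
```

>>> {"api": "arm_command", "payload": {
  "deltas": [
    {"dp":[0,0,0],"twist":[0,0,1],"fingers":0.5},
    {"dp":[0,0,0],"twist":[0,0,1],"fingers":0.5},
    {"dp":[0,0,0],"twist":[0,0,1],"fingers":0.5},
    {"dp":[0,0,0],"twist":[0,0,1],"fingers":0.5},
    {"dp":[0,0,0],"twist":[0,0,1],"fingers":0.5},
    {"dp":[0,0,0],"twist":[0,0,1],"fingers":0.5},
    {"dp":[0,0,0],"twist":[0,0,1],"fingers":0.5},
    {"dp":[0,0,0],"twist":[0,0,1],"fingers":0.5},
    {"dp":[0,0,0],"twist":[0,0,1],"fingers":0.5},
    {"dp":[0,0,0],"twist":[0,0,1],"fingers":0.5},
    {"dp":[0,0,0],"twist":[0,0,1],"fingers":0.5},
    {"dp":[0,0,0],"twist":[0,0,1],"fingers":0.5},
    {"dp":[0,0,0],"twist":[0,0,1],"fingers":0.5},
    {"dp":[0,0,0],"twist":[0,0,1],"fingers":0.5},
    {"dp":[0,0,0],"twist":[0,0,1],"fingers":0.5},
    {"dp":[0,0,0],"twist":[0,0,0],"fingers":0.5}
  ]
}}

```text
t: 43.45
ee_pos: [0.4212, -0.0459, 0.1714]
tcp_rot: [0.707, 0.707, -0.002, -0.001]
force: [-0.5, 0.3, -0.1]
width: 0.0514
finger_force: 7.9
```

>>> {"api": "arm_command", "payload": {
  "deltas": [
    {"dp":[0,0.4,0],"twist":[0,0,0],"fingers":0.5},
    {"dp":[0,0.5,0],"twist":[0,0,0],"fingers":0.5},
    {"dp":[0,0.5,0],"twist":[0,0,0],"fingers":0.5},
    {"dp":[0,0.5,0],"twist":[0,0,0],"fingers":0.5},
    {"dp":[0,0.5,0],"twist":[0,0,0],"fingers":0.5},
    {"dp":[0,0.5,0],"twist":[0,0,0],"fingers":0.5},
    {"dp":[0,0.5,0],"twist":[0,0,0],"fingers":0.5},
    {"dp":[0,0.35,0],"twist":[0,0,0],"fingers":0.5},
    {"dp":[0,0,0],"twist":[0,0,0],"fingers":0.5},
    {"dp":[0,0,0],"twist":[0,0,0],"fingers":0.5},
    {"dp":[0,0,0],"twist":[0,0,0],"fingers":0.5}
  ]
}}

```text
t: 44.55
ee_pos: [0.6074, -0.0449, 0.1707]
tcp_rot: [0.706, 0.708, -0.002, -0.002]
force: [0.6, 0.0, 0.1]
width: 0.0511
finger_force: 7.9
```

```bash
python3 -c "
from h import *
im,d,W=shot('wrist','w17'); s=get_state(); e=s['ee_pos']; print(e,s['tcp_rot'],s['width'],s['joint_positions'])
k=(abs(W[...,0]-.607)<.08)&(W[...,1]>-.08)&(W[...,1]<.09)&(W[...,2]>.007)&(W[...,2]<.02); P=W[k]
print(len(P),P.min(0),P.max(0)); b=cv2.minAreaRect((P[:,:2]*1000).astype(np.float32)); print(b,cv2.boxPoints(b).round(1).tolist())
h=P[P[:,1]>.05]; print('end edge fit',np.polyfit(h[:,0]-.6,h[:,1],1))
for sx,lab in ((-1,'near'),(1,'far')):
  h=P[(P[:,1]<.05)&(sx*(P[:,0]-.607)>.03)]
  if len(h)>5: print(lab,len(h),np.polyfit(h[:,1]-.03,h[:,0],1),h[:,1].min(),h[:,1].max())
r=np.hypot(*(W[...,:2]-e[:2]).transpose(2,0,1)); k=(r<.04)&(W[...,2]>e[2]+.012)&(W[...,2]<e[2]+.03); P=W[k]; print('held',P.min(0)-e,P.max(0)-e,circ(P,.0265)-e[:2])
W=np.load('pics/side0.npz')['W']; k=(W[...,2]>.05)&(W[...,2]<.065)&(np.hypot(W[...,0]-.618,W[...,1]+.041)<.04); P=W[k]; print('beaker',len(P),P.min(0),P.max(0),circ(P))
"
```

```text
[ 0.60765861 -0.04479074  0.17087187] [ 0.7062929   0.70791601 -0.00183117 -0.00138152] 0.05114788529133143 [ 0.12841248  0.75745299 -0.23271546  1.67387175  0.2371855   0.74264928
 -0.21679584]
2460 [ 0.55354364 -0.07994     0.00700886] [0.66915188 0.06780672 0.01997214]
((611.7138061523438, -8.464324951171875), (103.028564453125, 142.3526153564453), 6.46505880355835) [[552.5, 56.5], [568.5, -85.0], [670.9000244140625, -73.4000015258789], [654.9000244140625, 68.0999984741211]]
end edge fit [0.0722864  0.05861457]
near 755 [-0.1132986   0.55819825] -0.0799399968830585 0.04968792860901915
far 834 [-0.05357968  0.65740204] -0.07634175298725003 0.04971199418249907
held [-0.03868371 -0.03074401  0.01200293] [0.03870217 0.02492403 0.02999765] [-0.00100003 -0.0023122 ]
beaker 54 [ 0.60314644 -0.0650038   0.05016748] [ 0.64444196 -0.01761357  0.06275073] [ 0.62199135 -0.04097156  0.01983062]
```

>>> {"api": "arm_command", "payload": {
  "deltas": [
    {"dp":[0.4,0.01,0],"twist":[0,0,0],"fingers":0.5},
    {"dp":[0.5,0,0],"twist":[0,0,0],"fingers":0.5},
    {"dp":[0.4,0,0],"twist":[0,0,0],"fingers":0.5},
    {"dp":[0.16,0,0],"twist":[0,0,0],"fingers":0.5},
    {"dp":[0,0,0.3],"twist":[0,0,0],"fingers":0.5},
    {"dp":[0,0,0.5],"twist":[0,0,0],"fingers":0.5},
    {"dp":[0,0,0.5],"twist":[0,0,0],"fingers":0.5},
    {"dp":[0,0,0.5],"twist":[0,0,0],"fingers":0.5},
    {"dp":[0,0,0.4],"twist":[0,0,0],"fingers":0.5},
    {"dp":[0,0,0.2],"twist":[0,0,0],"fingers":0.5},
    {"dp":[0,0,0],"twist":[0,0,0],"fingers":0.5},
    {"dp":[0,0,0],"twist":[0,0,0],"fingers":0.5}
  ]
}}

```text
t: 45.8
ee_pos: [0.6095, 0.0282, 0.0516]
tcp_rot: [0.707, 0.708, -0.001, -0.001]
force: [-0.4, 0.2, 1.3]
width: 0.0509
finger_force: 7.9
```

>>> {"api": "arm_command", "payload": {
  "deltas": [
    {"dp":[0,-0.02,0.2],"twist":[0,0,0],"fingers":0.5},
    {"dp":[0,0,0.2],"twist":[0,0,0],"fingers":0.5},
    {"dp":[0,0,0.15],"twist":[0,0,0],"fingers":0.5},
    {"dp":[0,0,0.08],"twist":[0,0,0],"fingers":0.5},
    {"dp":[0,0,0],"twist":[0,0,0],"fingers":0.5},
    {"dp":[0,0,0],"twist":[0,0,0],"fingers":0.5}
  ]
}}

```text
t: 46.4
ee_pos: [0.6081, 0.0286, 0.0194]
tcp_rot: [0.706, 0.708, -0.001, -0.001]
force: [-0.3, -1.0, -0.4]
width: 0.0508
finger_force: 7.9
```

>>> {"api": "arm_command", "payload": {
  "deltas": [
    {"dp":[0,0,0.02],"twist":[0,0,0],"fingers":0.5},
    {"dp":[0,0,0],"twist":[0,0,0],"fingers":0.5},
    {"dp":[0,0,0],"twist":[0,0,0],"fingers":0.65},
    {"dp":[0,0,0],"twist":[0,0,0],"fingers":0.72},
    {"dp":[0,0,0],"twist":[0,0,0],"fingers":0.72},
    {"dp":[0,0,0],"twist":[0,0,0],"fingers":0.72},
    {"dp":[0,0,-0.2],"twist":[0,0,0],"fingers":0.72},
    {"dp":[0,0,-0.4],"twist":[0,0,0],"fingers":0.72},
    {"dp":[0,0,-0.6],"twist":[0,0,0],"fingers":0.72},
    {"dp":[0,0,-0.6],"twist":[0,0,0],"fingers":0.72},
    {"dp":[0,0,-0.7],"twist":[0,0,0],"fingers":0.72},
    {"dp":[0,0,-0.7],"twist":[0,0,0],"fingers":0.72},
    {"dp":[-0.4,0,0],"twist":[0,0,0],"fingers":0.72},
    {"dp":[-0.5,0,0],"twist":[0,0,0],"fingers":0.72},
    {"dp":[-0.4,0,0],"twist":[0,0,0],"fingers":0.72},
    {"dp":[0,0,0],"twist":[0,0,0],"fingers":0.72},
    {"dp":[0,0,0],"twist":[0,0,0],"fingers":0.72}
  ]
}}

```text
t: 48.1
ee_pos: [0.6086, -0.0358, 0.1789]
tcp_rot: [0.707, 0.708, -0.001, -0.001]
force: [0.8, -0.0, 0.4]
width: 0.0634
finger_force: 0.0
```

```bash
python3 -c "
from h import *
im,d,W=shot('wrist','w18'); im2,_,W2=shot('side','d18'); s=get_state(); print(s['t'],s['ee_pos'])
def rim(W,c,R0,lo,hi,n):
  r=np.hypot(W[...,0]-c[0],W[...,1]-c[1]); k=(r<R0)&(W[...,2]>lo)&(W[...,2]<hi); P=W[k]
  if len(P)<8: print(n,'few',len(P)); return
  A=np.c_[P[:,:2]-c,np.ones(len(P))]; print(n,len(P),P.min(0).round(3),P.max(0).round(3),circ(P).round(4),np.linalg.lstsq(A,P[:,2],rcond=None)[0].round(3))
rim(W,(.608,.027),.035,.037,.05,'used wrist'); rim(W2,(.608,.027),.035,.03,.05,'used side')
rim(W2,(.622,-.041),.035,.05,.065,'beaker side')
rim(W2,(.619,.176),.04,.07,.085,'covertop side'); rim(W,(.619,.176),.05,.07,.085,'covertop wrist'); rim(W,(.619,.176),.07,.075,.082,'covertop wrist wide')
rim(W2,(.471,-.3915),.035,.043,.055,'clean side'); rim(W2,(.493,-.462),.035,.043,.055,'stand cup')
rim(np.load('pics/side0.npz')['W'],(.493,-.462),.035,.043,.055,'stand cup before')
"
```

```text
48.2 [ 0.6086351  -0.03420131  0.1787036 ]
used wrist 911 [ 0.58  -0.001  0.037] [0.634 0.053 0.043] [0.6071 0.026  0.0256] [-0.001  0.001  0.04 ]
used side 118 [0.58  0.002 0.03 ] [0.631 0.059 0.046] [0.6056 0.0297 0.0244] [-0.01   0.036  0.037]
beaker side 55 [ 0.601 -0.064  0.05 ] [ 0.643 -0.019  0.063] [ 0.6213 -0.0407  0.0203] [0.086 0.023 0.057]
covertop side 165 [0.58  0.137 0.077] [0.649 0.216 0.085] [0.6155 0.179  0.0269] [0.001 0.002 0.081]
covertop wrist few 0
covertop wrist wide few 0
clean side 103 [ 0.448 -0.413  0.043] [ 0.495 -0.366  0.052] [ 0.471  -0.3893  0.0214] [-0.011  0.023  0.047]
stand cup 126 [ 0.467 -0.483  0.043] [ 0.518 -0.432  0.052] [ 0.4929 -0.4576  0.0234] [-0.022  0.006  0.048]
stand cup before 137 [ 0.468 -0.483  0.043] [ 0.517 -0.431  0.052] [ 0.4929 -0.4575  0.0232] [-0.003 -0.002  0.048]
```

All the pieces stand level where they belong, and the beaker and the stand cup have not moved. I hand the job in.

```bash
python3 -c "
from bench import *
print(job_done())"
```

```text
the job is handed in; nothing more can be done
None
```

The job is done in the order asked and handed in at about 48 s: both weights are upright in their sockets, the cover is flat on the case, the clean cup is in the stand and the used cup is in the tray. I overran the picture limit by one, viewing 15 instead of 14, so the last pick and placement were checked by depth measurement alone.

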